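Photograph a sample cassette between its colour standards

ROBOT

A 6-joint arm with a two-finger parallel gripper is mounted at the origin on the work surface. World frame = base frame: x ahead of the robot, y to its left, z up, the work surface at z = 0. Lengths are in m, angles in rad, forces in N, time in s.
With the tool pointing down it reaches from about 0.3 to 0.875 m from the base axis. Payload 6.4 kg.
Tool frame: the origin (TCP) lies midway between the tips of the shut fingers; the grasp point (between the pads) lies 19 mm behind it; z points along the fingers, y is the line along which they close (so a half turn about z gives the same grasp; the last joint's range is limited). The gripper opens to 85 mm and grips with 20 to 120 N. Pads are 22 mm wide; open, the fingers measure 114 mm over their backs; the gripper's body (76 mm by 85 mm) begins 54 mm behind the grasp point. The pads swing forward as they close: fully open they stand 13 mm farther back than shut.
Start: joints at [-1.424, 0.181, 1.607, -0, 1.354, -0.206], TCP at [0.199, -0.54, 0.231] pointing down, gripper open.
Joint ranges: [-2.99, 2.99], [-0.89, 2.07], [0.3, 2.58], [-1.14, 4.28], [0, 2.63], [-3.12, 3.12]. Speed limits (rad/s): [2.57, 2.57, 3.01, 3.14, 3.14, 3.14].

INTERFACE

Orientations are given as a unit quaternion [w, x, y, z].
In Python, from bench import ctrl, vision, workorder gives the robot as it stands. The module is installed in compiled form; this text tells all that it offers.
- The arm moves only by the tool servo_tool, never from a script. Its argument "steps" is a list of rows, each an object of numbers: "dx", "dy", "dz": the shift along the world's x, y, z as a fraction of full scale; "wx", "wy", "wz": the turn, a rotation vector about the world's x, y, z as a fraction of full scale. A call has exactly 5 rows; each row is the pose to reach, as a shift and turn from the pose commanded when the call began, turning the shorter way round; what a row does not reach only later rows make up. Full scale, the value 1, is 100 mm for a shift and pi rad for a turn. A row lasts 1/12 s, in which the tool goes at most 41.7 mm and 7.16 degrees, less where a joint would pass 70% of its speed; a pose out of reach is approached as far as the arm can. A call with a number of a shift or a turn outside -1 to 1 is refused whole. A call with a gripper value outside its range is refused whole. "jaw" is the opening, from 0 (shut) to 1 (fully open), set as the call begins (left out, the last holds). The fingers move at their own pace and stop on an object; the grip force is fixed at half the most. Time passes only in rows, so rows that repeat a pose let the fingers close, or fill a call up. It gives the time, the measured TCP pose, the force, the opening and the grip force at its end, in the units of the state.
- ctrl.get_obs(): the state, without advancing time (a new reading comes with each control period).
- vision.camera(name): name is "scene" or "top" or "wrist"; returns a dict with "frame" (384x512x3 uint8, red, green, blue), "vfov" (degrees; the focal length in pixels is half the picture's height over the tangent of half this angle, whatever the lens; pixels are square), "cx", "cy" (the principal point, pixels), "D" ([k1, k2, p1, p2, k3] as OpenCV has them; the pictures are not rectified), "camera_from_world" (4x4, takes a point from world to camera coordinates). Camera axes: x right, y up, looking along -z (the intrinsics and any distortion apply to the point x, -y, -z); pixel columns grow to the right and rows downward; lengths in m; the calibration is good to about 2 mm. A picture is of the moment at which its call begins. There is no depth.
- workorder.hand_in(): hands the job in; it is judged then, once.
The state is a dict: "time_s": time; "q": joint angles; "dq": joint speeds; "joint_efforts": joint torques, N m; "eef_pos": TCP position; "eef_rot": TCP orientation; "wrist_force": force on the tool from outside, world axes, zero at the start; "torque": the same for the moment, N m; "opening": opening from 0.0 (shut) to 1.0 (fully open); "grasp_force": force on a finger pad.
Only numpy, scipy, OpenCV 4.12 (cv2) and the standard library are available. Lean on these libraries where they do the work, as an engineer would, in place of code of your own. Each camera call takes 0.05 s, during which the arm holds its last target. There are 200 camera calls.

TASK

Stand the yellow-lidded cassette from the wooden rack on the white carriage, midway between the brass and blue standards, broad faces flush with theirs; put it down on the bench on the way to change from an edge grip to a broad-face grip. Once it is released there, push the carriage by its red tab towards the camera until it clicks fully home, the cassette staying in place. Leave the other cassettes, sieve and jar alone.

Things in the scene. Friction and masses are not known exactly. Their poses are not given: they have to be found in the camera images.
- cassette: Sample cassette: upright aluminium box, 40 mm thick (x) by 60 mm wide (y) by 100 mm tall, about 0.35 kg; the top 12 mm is a YELLOW lid; sand-coloured panels on both broad faces (+x and -x, alike). Origin: centre of the underside, z up. Starts in any of the rack's three cells, with neighbours about 10 mm from its broad faces (no room for a finger); its narrow edges are free.
- cassette_white: Bystander: the same cassette with a white lid, in another cell of the rack. Origin: centre of the underside.
- cassette_blue: Bystander: the same cassette with a blue lid, in another cell of the rack. Origin: centre of the underside.
- rack: Fixed light wooden rack, 160 mm (x) by 70 mm (y), base 6 mm thick; three cells in a row along x at 50 mm pitch, 46 mm wide, between 4 mm ribs whose tops are 21 mm above the bench; open at the cassettes' narrow edges. Origin: centre of the underside.
- station: Fixed aluminium track of the imaging slide. Origin: on the bench below the seat at carriage joint 0; +x is the way the carriage slides, towards the black camera (162 mm tall, 197 to 270 mm along +x). With carriage it covers x -110 to +270 mm, y -85 to +85 mm; a 22 mm high detent housing at x 75 to 105 mm reaches y -124 mm.
- carriage (a joint): White carriage's position along the station's +x in m: 0 nearest the robot, 0.100 fully home against the stop. Starts at 0 to 0.025. Friction about 1.2 N; from about 0.086 a sprung ball resists (a push of about 7 N in all passes it), past about 0.095 it snaps forward and the ball holds the carriage home against 10 N. Deck 155 mm (x) by 170 mm (y), top 25 mm above the bench.
- seat (a point): Point on top of the carriage deck (25 mm above the bench) midway between the two standards, where the centre of the cassette's underside belongs; moves with the carriage, axes parallel to the station's. The gap between the standards is 82 mm along y: 11 mm each side of the cassette, no room for a finger. Two thin black lines at x = +/-22.5 mm frame the place.
- handle (a point): Top centre of the red push tab at the carriage's near end: 12 mm thick (x), 60 mm wide (y), rising 35 mm from the deck to 60 mm above the bench. It lies 90 mm on the -x side of the seat and moves with the carriage.
- sieve: Bystander: brass sieve, 100 mm diameter, 45 mm high, loose on the bench. Origin: centre of the underside.
- jar: Bystander: jar with white cap, 60 mm diameter, 90 mm high, loose on the bench. Origin: centre of the underside.
- brass_standard (a point): Centre of the foot, on the deck, of the brass standard: upright block 40 mm (x) by 36 mm (y) by 100 mm tall, fixed to the carriage at seat y = +59 mm, x = 0; its broad faces lie at seat x = +/-20 mm.
- blue_standard (a point): Centre of the foot, on the deck, of the blue glazed standard: upright block 40 mm (x) by 36 mm (y) by 100 mm tall, fixed to the carriage at seat y = -59 mm, x = 0; its broad faces lie at seat x = +/-20 mm.
Not all that is in view belongs to the job. Leave any pink or turquoise look-alike of the cassette alone.

How it is judged:
By the outcome, as a careful person would: the job done as asked, in the order asked, and still so for the second after the job is handed in, with the robot touching nothing.
It also fails if it takes over 72 s, if anything falls off the work surface, if the arm or the gripper's body presses on something with over 40 N, if the wrist force passes 120 N, or if a joint passes its speed limit or range.

## Working session

There is one attempt and no reset: what is moved stays moved. The work goes in short steps, Python scripts to look and compute and a tool call to move; the robot and the scene stay as the last step left them, time stands still between calls to the robot, and variables do not carry over. Pictures are saved under pics/ and viewed, at most 10 in all, crops included, and the job is handed in when it is done.

Besides the shell and the picture viewer there is one more tool, called after ">>>" in YAML: its name, and indented under it one key for each argument. servo_tool: Moves the arm, as the interface text tells. Its arguments: {"type":"object","properties":{"steps":{"type":"array","items":{"type":"object","properties":{"dx":{"type":"number"},"dy":{"type":"number"},"dz":{"type":"number"},"wx":{"type":"number"},"wy":{"type":"number"},"wz":{"type":"number"}}}},"jaw":{"type":"number"}},"required":["steps"]}

```bash
mkdir -p pics; cat > h.py <<'E'
import numpy as np, cv2
from bench import ctrl, vision
def K(c):
    f=192/np.tan(np.radians(c["vfov"])/2)
    return np.array([[f,0,c["cx"]],[0,f,c["cy"]],[0,0,1.]])
def ray(c,uv):
    p=cv2.undistortPoints(np.array(uv,float).reshape(-1,1,2),K(c),np.array(c["D"],float)).reshape(-1,2)
    T=np.array(c["camera_from_world"]);R=T[:3,:3]
    d=np.c_[p[:,0],-p[:,1],-np.ones(len(p))]@R
    return -R.T@T[:3,3],d
def onz(c,uv,z):
    o,d=ray(c,uv); return o+d*((z-o[2])/d[:,2])[:,None]
def proj(c,P):
    T=np.array(c["camera_from_world"]);q=np.array(P,float).reshape(-1,3)@T[:3,:3].T+T[:3,3]
    q=q*[1,-1,-1]
    return cv2.projectPoints(q,np.zeros(3),np.zeros(3),K(c),np.array(c["D"],float))[0].reshape(-1,2)
def cam(n):
    c=vision.camera(n); cv2.imwrite(f"pics/{n}_last.png",c["frame"][:,:,::-1]); return c
E
python3 - <<'E'
from h import *
import pickle
s=[]
for n in("scene","top"):
    c=cam(n);pickle.dump(c,open(n+".pkl","wb"));s.append(c["frame"]); 
    T=np.array(c["camera_from_world"]);print(n,-T[:3,:3].T@T[:3,3],-T[2,:3])
cv2.imwrite("pics/a.png",cv2.resize(s[0],(800,600),interpolation=cv2.INTER_CUBIC)[:,:,::-1])
cv2.imwrite("pics/b.png",cv2.resize(s[1],(800,600),interpolation=cv2.INTER_CUBIC)[:,:,::-1])
print(ctrl.get_obs())
E
```

```text
scene [ 1.02795194 -0.01934301  0.87717454] [-0.4852383   0.0148863  -0.87425522]
top [ 0.39818013 -0.01398846  1.56455038] [ 0.10355747 -0.01637871 -0.99448861]
{'time_s': 0.1, 'q': array([-1.42431952e+00,  1.81485919e-01,  1.60789113e+00, -2.41763263e-05,
        1.35381202e+00, -2.06321277e-01]), 'dq': array([-0.00093541, -0.00252934, -0.00362255, -0.00136253,  0.0009872 ,
       -0.00022456]), 'joint_efforts': array([ 3.36184958e-04, -4.45875335e+01, -3.52238274e+01, -2.81754537e-04,
        4.17408737e-03,  7.01414990e-06]), 'eef_pos': array([ 0.1986008 , -0.53908642,  0.23047163]), 'eef_rot': array([-7.98202796e-04,  9.84481218e-01,  1.75488157e-01,  1.20832269e-05]), 'wrist_force': array([ 0.31974681, -1.21287602, -0.84401254]), 'torque': array([ 0.04242544, -0.06548415, -0.03748384]), 'grasp_force': 0.0, 'opening': 1.0017839932681685}
```

View pics/a.png

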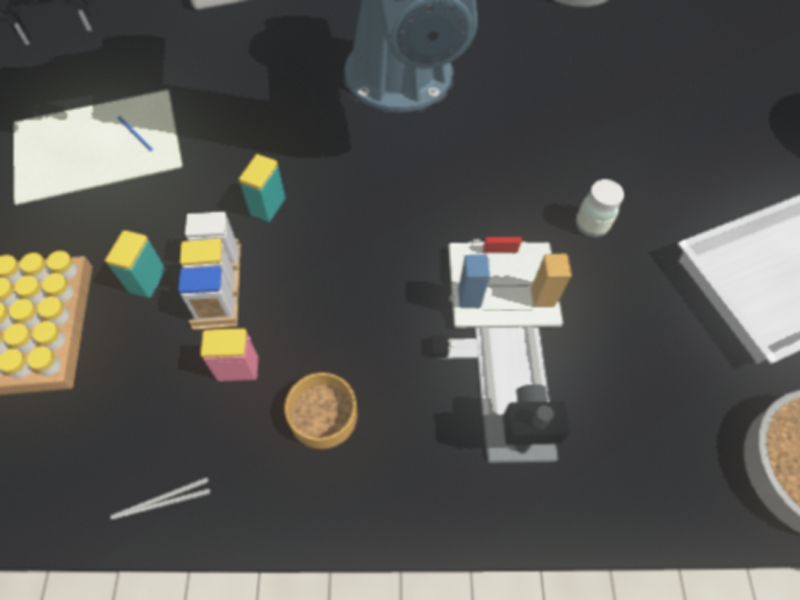

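View pics/b.png

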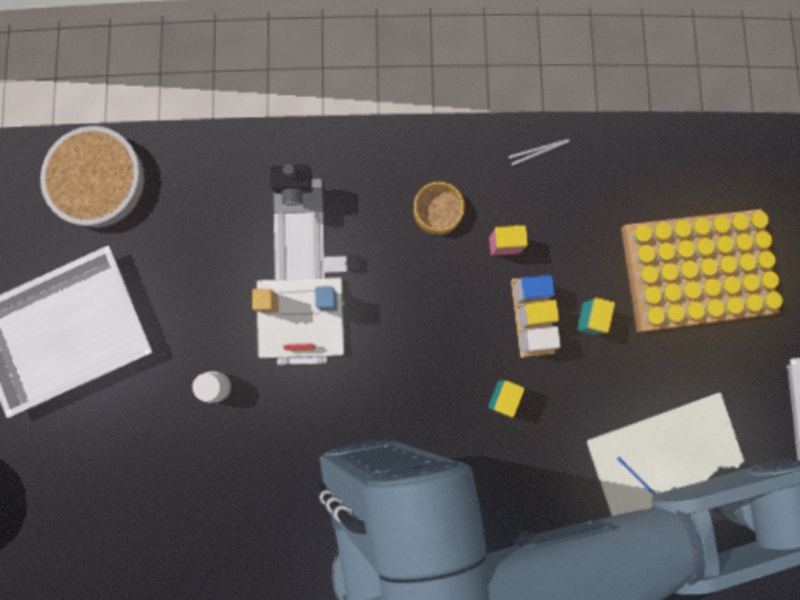

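Scene: the yellow lid sits in the middle rack cell (scene 202,252; top 540,312), between white and blue. A turquoise look-alike is close to its outer edge (top 597,315). The carriage is at top (300,318), with its red tab at (299,347).

```bash
cat > m.py <<'E'
from h import *
import pickle
C={n:pickle.load(open(n+".pkl","rb")) for n in("scene","top")}
s=512/800
def blobs(c,lo,hi,amin=40):
    hsv=cv2.cvtColor(c["frame"],cv2.COLOR_RGB2HSV)
    m=cv2.inRange(hsv,np.array(lo),np.array(hi))
    return [k for k in cv2.findContours(m,cv2.RETR_EXTERNAL,cv2.CHAIN_APPROX_NONE)[0] if cv2.contourArea(k)>amin]
np.set_printoptions(precision=4,suppress=True)
def show(n,name,lo,hi,z,box,amin=25):
    c=C[n];x0,y0,x1,y1=[v*s for v in box]
    for k in blobs(c,lo,hi,amin):
        r=cv2.minAreaRect(k);(u,v)=r[0]
        if x0<u<x1 and y0<v<y1:
            W=onz(c,k.reshape(-1,2),z)[:,:2].astype(np.float32)
            R=cv2.minAreaRect(W)
            print(n,name,"px",np.round(r[0],1),"xy",np.array(R[0]),"size",np.array(R[1])*1000,"ang",round(R[2],1))
Y=((22,120,120),(34,255,255));B=((100,100,60),(120,255,255));R=((0,150,80),(8,255,255))
for n,b in(("top",(480,200,630,430)),("scene",(90,140,290,400))):
    show(n,"yellow",*Y,.106,b); show(n,"bluelid",*B,.106,b)
for n,b in(("top",(230,260,360,370)),("scene",(430,220,600,340))):
    show(n,"bluestd",*B,.125,b); show(n,"brass",(10,110,100),(24,255,255),.125,b); show(n,"red",*R,.06,b,10)
show("top","deck",(0,0,170),(180,40,255),.025,(230,260,360,370));
show("scene","deck",(0,0,150),(180,60,255),.025,(430,220,600,340))
show("top","jar",(0,0,150),(180,60,255),.09,(180,360,240,420));
E
python3 m.py
python3 - <<'E'
import cv2
from m import C
t=C["top"]["frame"][150:275,305:395];a=cv2.resize(t,None,fx=4.4,fy=4.4,interpolation=cv2.INTER_CUBIC)
t=C["top"]["frame"][150:275,150:235];b=cv2.resize(t,None,fx=4.4,fy=4.4,interpolation=cv2.INTER_CUBIC)
import numpy as np
cv2.imwrite("pics/c.png",np.hstack([a,b])[:,:,::-1])
E
```

```text
top yellow px [325.5 254.9] xy [ 0.35   -0.2337] size [40.2833 60.8804] ang 66.7
top yellow px [346.6 199.4] xy [ 0.5131 -0.3029] size [41.6224 60.0475] ang 5.8
top yellow px [384.7 201.2] xy [ 0.5052 -0.4185] size [41.3968 61.849 ] ang 74.7
top yellow px [327.  150.5] xy [ 0.6625 -0.2494] size [60.5497 39.8748] ang 89.0
top bluelid px [344.  182.8] xy [ 0.5632 -0.2971] size [41.5796 60.7417] ang 3.5
scene yellow px [142.5 218.3] xy [ 0.6666 -0.2489] size [41.6575 61.8159] ang 5.1
scene yellow px [127.5 160.7] xy [ 0.517  -0.3041] size [41.1292 60.9237] ang 3.7
scene yellow px [ 80.2 158.9] xy [ 0.5116 -0.4166] size [43.6427 61.8013] ang 74.4
scene yellow px [164.8 108.8] xy [ 0.3587 -0.2324] size [44.2865 62.7787] ang 67.3
scene bluelid px [127.  178.6] xy [ 0.5663 -0.2977] size [41.2183 60.0976] ang 5.8
top brass px [167.5 191.5] xy [0.5469 0.2283] size [38.5213 38.8227] ang 89.6
scene brass px [356. 178.] xy [0.5744 0.2243] size [39.7702 89.4298] ang 79.0
scene red px [321.5 153.5] xy [0.4639 0.1669] size [ 9.2256 54.226 ] ang 0.2
top deck px [192.5 184. ] xy [0.5807 0.1663] size 
[... 769 characters left out ...]
[ 80.2 158.9] xy [ 0.5116 -0.4166] size [43.6427 61.8013] ang 74.4
scene yellow px [164.8 108.8] xy [ 0.3587 -0.2324] size [44.2865 62.7787] ang 67.3
scene bluelid px [127.  178.6] xy [ 0.5663 -0.2977] size [41.2183 60.0976] ang 5.8
top brass px [167.5 191.5] xy [0.5469 0.2283] size [38.5213 38.8227] ang 89.6
scene brass px [356. 178.] xy [0.5744 0.2243] size [39.7702 89.4298] ang 79.0
scene red px [321.5 153.5] xy [0.4639 0.1669] size [ 9.2256 54.226 ] ang 0.2
top deck px [192.5 184. ] xy [0.5807 0.1663] size [173.5987 304.737 ] ang 88.6
scene deck px [319.8 167.1] xy [0.4815 0.1684] size [ 84.0461 171.7969] ang 2.8
top jar px [131.5 247. ] xy [0.3858 0.3439] size [51.549  53.7835] ang 89.7
```

View pics/c.png

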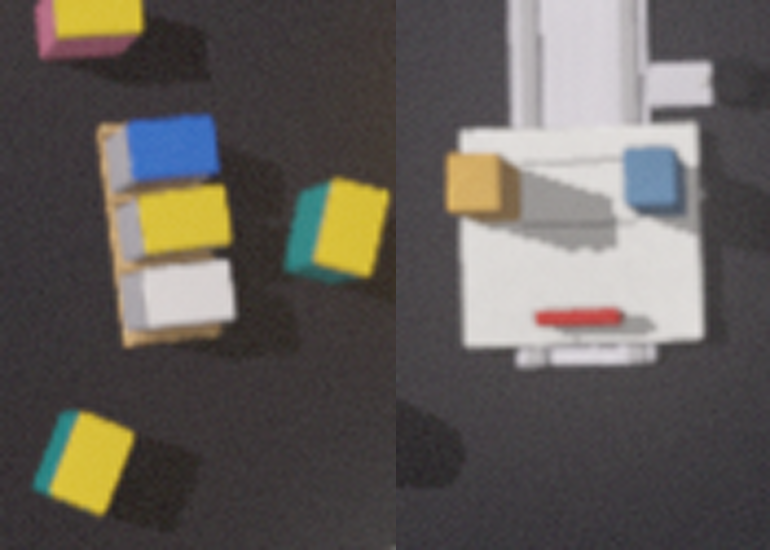

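The cassette is at about (0.514, -0.303), yaw about 5.5°, and the decoy leaves enough room for a finger. I'm moving above it.

>>> servo_tool:
  jaw: 1
  steps:
    - {"dx": 0.15, "dy": 0.12, "wz": -0.02}
    - {"dx": 0.32, "dy": 0.24, "wz": -0.04}
    - {"dx": 0.5, "dy": 0.36, "wz": -0.06}
    - {"dx": 0.65, "dy": 0.48, "wz": -0.08}
    - {"dx": 0.8, "dy": 0.6, "wz": -0.082}

```text
$.steps[0]: bad value
```

>>> servo_tool:
  steps:
    - {"dx": 0.16, "dy": 0.12}
    - {"dx": 0.32, "dy": 0.24}
    - {"dx": 0.48, "dy": 0.36}
    - {"dx": 0.64, "dy": 0.48}
    - {"dx": 0.8, "dy": 0.6}

```text
$.steps[0]: bad value
```

>>> servo_tool:
  steps:
    - {"dx": 0.16, "dy": 0.12}
    - {"dx": 0.32, "dy": 0.24}
    - {"dx": 0.48, "dy": 0.36}
    - {"dx": 0.64, "dy": 0.48}
    - {"dx": 0.8, "dy": 0.6}

```text
$.steps[0]: bad value
```

>>> servo_tool:
  steps:
    - {"dx": 0.2, "dy": 0.15}
    - {"dx": 0.4, "dy": 0.3}
    - {"dx": 0.6, "dy": 0.45}
    - {"dx": 0.75, "dy": 0.57}
    - {"dx": 0.75, "dy": 0.57}

```text
$.steps[0]: bad value
```

```bash
python3 - <<'E'
from h import *
import pickle
np.set_printoptions(precision=4,suppress=True)
for n in("wrist","top"):
    c=cam(n);pickle.dump(c,open(n+"2.pkl","wb"))
w=pickle.load(open("wrist2.pkl","rb"));t=pickle.load(open("top2.pkl","rb"))
hsv=cv2.cvtColor(w["frame"],cv2.COLOR_RGB2HSV)
for nm,lo,hi in(("yel",(22,110,90),(35,255,255)),("blue",(100,90,50),(122,255,255))):
  m=cv2.inRange(hsv,np.array(lo),np.array(hi))
  for k in cv2.findContours(m,0,1)[0]:
    if cv2.contourArea(k)>300:
        W=onz(w,k.reshape(-1,2),.106)[:,:2].astype(np.float32);R=cv2.minAreaRect(W)
        print(nm,cv2.minAreaRect(k)[0],R)
o=ctrl.get_obs();print(o["time_s"],o["eef_pos"],o["eef_rot"],o["q"])
a=t["frame"][150:260,140:250];a=cv2.resize(a,(384,384),interpolation=cv2.INTER_CUBIC)
cv2.imwrite("pics/d.png",np.hstack([w["frame"],a])[:,:,::-1][:,:800] if 0 else cv2.resize(np.hstack([w["frame"],a]),(800,343))[:,:,::-1])
E
```

```text
blue (223.39254760742188, 162.05091857910156) ((0.20456112921237946, -0.5097963213920593), (0.0852900892496109, 0.004904822446405888), 43.711788177490234)
0.2 [ 0.1987 -0.5392  0.2307] [-0.0005  0.9845  0.1755  0.    ] [-1.4243  0.1813  1.6076  0.      1.3538 -0.2063]
```

View pics/d.png

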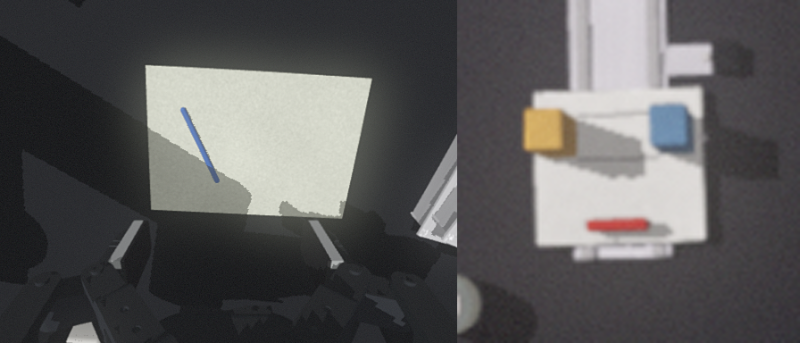

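The moves were refused because a row needs all six numbers. The wrist view still shows the paper, with the fingers at bottom left and right.

>>> servo_tool:
  jaw: 1
  steps:
    - {"dx": 0.15, "dy": 0.12, "dz": 0, "wx": 0, "wy": 0, "wz": -0.02}
    - {"dx": 0.32, "dy": 0.24, "dz": 0, "wx": 0, "wy": 0, "wz": -0.04}
    - {"dx": 0.5, "dy": 0.36, "dz": 0, "wx": 0, "wy": 0, "wz": -0.06}
    - {"dx": 0.65, "dy": 0.48, "dz": 0, "wx": 0, "wy": 0, "wz": -0.08}
    - {"dx": 0.8, "dy": 0.6, "dz": 0, "wx": 0, "wy": 0, "wz": -0.082}

```text
time_s: 0.62
eef_pos: [0.2793, -0.4788, 0.231]
eef_rot: [-0.0, 0.999, 0.046, -0.0]
wrist_force: [0.1, -0.5, -0.7]
opening: 1.0
grasp_force: 0.0
```

>>> servo_tool:
  steps:
    - {"dx": 0.16, "dy": 0.12, "dz": 0, "wx": 0, "wy": 0, "wz": 0}
    - {"dx": 0.32, "dy": 0.24, "dz": 0, "wx": 0, "wy": 0, "wz": 0}
    - {"dx": 0.48, "dy": 0.36, "dz": 0, "wx": 0, "wy": 0, "wz": 0}
    - {"dx": 0.64, "dy": 0.48, "dz": 0, "wx": 0, "wy": 0, "wz": 0}
    - {"dx": 0.8, "dy": 0.6, "dz": 0, "wx": 0, "wy": 0, "wz": 0}

```text
time_s: 1.03
eef_pos: [0.3593, -0.4188, 0.2311]
eef_rot: [-0.0, 0.999, 0.048, -0.0]
wrist_force: [0.3, -0.7, 1.2]
opening: 0.992
grasp_force: 0.0
```

>>> servo_tool:
  steps:
    - {"dx": 0.16, "dy": 0.12, "dz": 0, "wx": 0, "wy": 0, "wz": 0}
    - {"dx": 0.32, "dy": 0.24, "dz": 0, "wx": 0, "wy": 0, "wz": 0}
    - {"dx": 0.48, "dy": 0.36, "dz": 0, "wx": 0, "wy": 0, "wz": 0}
    - {"dx": 0.64, "dy": 0.48, "dz": 0, "wx": 0, "wy": 0, "wz": 0}
    - {"dx": 0.8, "dy": 0.6, "dz": 0, "wx": 0, "wy": 0, "wz": 0}

```text
time_s: 1.45
eef_pos: [0.4393, -0.3588, 0.2311]
eef_rot: [-0.0, 0.999, 0.048, -0.0]
wrist_force: [0.2, -0.5, 0.1]
opening: 0.997
grasp_force: 0.0
```

```bash
cat > lid.py <<'E'
from h import *
import pickle
np.set_printoptions(precision=4,suppress=True)
def lids(z=.106,show=True):
  w=cam("wrist")
  hsv=cv2.cvtColor(w["frame"],cv2.COLOR_RGB2HSV)
  for nm,lo,hi in(("yel",(22,110,90),(35,255,255)),("blue",(100,90,50),(122,255,255))):
    m=cv2.inRange(hsv,np.array(lo),np.array(hi))
    for k in cv2.findContours(m,0,1)[0]:
      if cv2.contourArea(k)>300:
        W=onz(w,k.reshape(-1,2),z)[:,:2].astype(np.float32);R=cv2.minAreaRect(W)
        print(nm,cv2.minAreaRect(k)[0],np.array(R[0]),np.array(R[1])*1e3,round(R[2],1), "ymin,ymax",W[:,1].min(),W[:,1].max())
  o=ctrl.get_obs();print(o["time_s"],o["eef_pos"],o["eef_rot"],o["q"],o["wrist_force"])
  return w
E
python3 - <<'E'
from lid import *
w=lids(); cv2.imwrite("pics/e.png",w["frame"][:,:,::-1])
pickle.dump(vision.camera("top"),open("top2.pkl","wb"))
# station from top view
t=pickle.load(open("top.pkl","rb"));hsv=cv2.cvtColor(t["frame"],cv2.COLOR_RGB2HSV)
for nm,lo,hi,z in(("blue",(95,70,40),(125,255,255),.125),("brass",(10,100,140),(24,255,255),.125),("red",(0,120,60),(10,255,255),.06)):
  m=cv2.inRange(hsv,np.array(lo),np.array(hi))
  for k in cv2.findContours(m,0,1)[0]:
    (u,v)=cv2.minAreaRect(k)[0]
    if cv2.contourArea(k)>15 and 150<u<235 and 150<v<275:
      W=onz(t,k.reshape(-1,2),z)[:,:2].astype(np.float32);R=cv2.minAreaRect(W)
      print(nm,(u,v),np.array(R[0]),np.array(R[1])*1e3,round(R[2],1),W.min(0),W.max(0))
# deck corners from eyeballed crop
px=[(150+(x-396)/4.4-.4,150+y/4.4-.4) for x,y in((459,129),(697,122),(705,339),(463,349))]
P=onz(t,px,.025)[:,:2];print(P,P.mean(0),[np.linalg.norm(P[i]-P[i-1]) for i in range(4)])
E
```

```text
yel (126.51348114013672, 244.53878784179688) [ 0.3576 -0.2379] [41.0291 63.5113] 66.2 ymin,ymax -0.26746055 -0.20918307
yel (462.0, 123.0) [ 0.5112 -0.5448] [32.1079 95.4053] 6.3 ymin,ymax -0.593744 -0.49728534
yel (328.3965759277344, 111.75860595703125) [ 0.5072 -0.4196] [41.926  61.5796] 76.1 ymin,ymax -0.4454735 -0.3931547
yel (195.3832244873047, 89.0548095703125) [ 0.5156 -0.3032] [42.88   60.9087] 7.2 ymin,ymax -0.33584392 -0.271836
yel (465.0, 80.5) [ 0.5468 -0.5364] [31.9533 86.0815] 6.4 ymin,ymax -0.5808084 -0.4937887
yel (468.7597961425781, 34.589515686035156) [ 0.5825 -0.5282] [32.3191 76.5596] 6.2 ymin,ymax -0.5677964 -0.49038193
blue (190.5, 27.0) [ 0.5636 -0.2975] [40.0435 62.3433] 4.9 ymin,ymax -0.32801014 -0.2658602
1.5 [ 0.4417 -0.3566  0.2311] [-0.0008  0.9988  0.0485  0.0008] [-0.8895  0.1646  1.6261  0.0023  1.3512  0.5838] [ 1.3921  2.691  -0.045 ]
blue (207.5, 190.5) [0.5473 0.1103] [32.3961 38.491 ] 89.2 [0.528  0.0939] [0.5667 0.1264]
brass (167.0, 191.5) [0.547  0.2298] [35.5569 38.6948] 89.7 [0.5277 0.2119] [0.5664 0.2475]
red (191.0, 222.0) [0.4583 0.1677] [55.1455  6.1076] 88.8 [0.4549 0.1401] [0.462  0.1952]
[[0.5973 0.2563]
 [0.5985 0.0852]
 [0.4433 0.082 ]
 [0.4398 0.2542]] [0.5197 0.1694] [np.float64(0.15751839517624872), np.float64(0.1710347693330546), np.float64(0.15521321804605373), np.float64(0.17225756146421917)]
```

View pics/e.png

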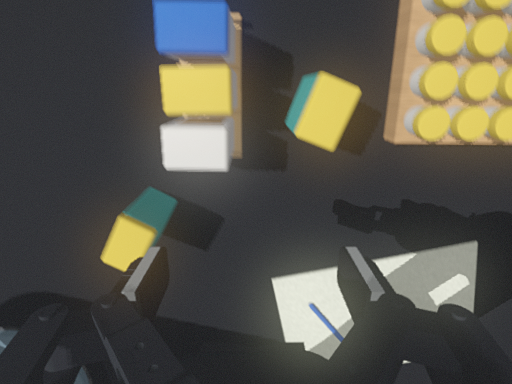

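The rack cassette is confirmed at (0.515, -0.303), yaw about 6°. In this wrist view the yellow lid is at (195,89), with blue and white either side of it.

>>> servo_tool:
  steps:
    - {"dx": 0.25, "dy": 0.18, "dz": 0, "wx": 0, "wy": 0, "wz": 0}
    - {"dx": 0.5, "dy": 0.36, "dz": 0, "wx": 0, "wy": 0, "wz": 0}
    - {"dx": 0.76, "dy": 0.56, "dz": 0, "wx": 0, "wy": 0, "wz": 0}
    - {"dx": 0.76, "dy": 0.56, "dz": 0, "wx": 0, "wy": 0, "wz": 0}
    - {"dx": 0.76, "dy": 0.56, "dz": 0, "wx": 0, "wy": 0, "wz": 0}

```text
time_s: 1.97
eef_pos: [0.5151, -0.3029, 0.2309]
eef_rot: [-0.0, 0.999, 0.049, -0.0]
wrist_force: [0.8, -0.4, -0.5]
opening: 1.005
grasp_force: 0.0
```

>>> servo_tool:
  steps:
    - {"dx": 0, "dy": 0, "dz": -0.2, "wx": 0, "wy": 0, "wz": 0}
    - {"dx": 0, "dy": 0, "dz": -0.4, "wx": 0, "wy": 0, "wz": 0}
    - {"dx": 0, "dy": 0, "dz": -0.6, "wx": 0, "wy": 0, "wz": 0}
    - {"dx": 0, "dy": 0, "dz": -0.8, "wx": 0, "wy": 0, "wz": 0}
    - {"dx": 0, "dy": 0, "dz": -0.8, "wx": 0, "wy": 0, "wz": 0}

```text
time_s: 2.38
eef_pos: [0.5112, -0.3028, 0.1467]
eef_rot: [-0.003, 0.999, 0.047, -0.003]
wrist_force: [-0.5, 0.3, -0.8]
opening: 1.001
grasp_force: 0.0
```

```bash
python3 - <<'E'
from lid import *
w=lids(); cv2.imwrite("pics/f.png",w["frame"][:,:,::-1])
E
```

```text
yel (414.8394775390625, 232.20184326171875) [ 0.5095 -0.4161] [43.3427 58.0791] 74.1 ymin,ymax -0.44333997 -0.38883582
yel (255.0, 212.0) [ 0.5143 -0.3049] [40.7719 59.809 ] 5.5 ymin,ymax -0.3361378 -0.2741991
blue (253.078857421875, 138.74220275878906) [ 0.563 -0.299] [39.5958 60.2839] 4.4 ymin,ymax -0.32970756 -0.26814848
2.4333 [ 0.5122 -0.3035  0.1489] [-0.0018  0.9989  0.0469 -0.0021] [-0.7337  0.3125  1.6211 -0.0005  1.2134  0.7435] [-0.1745 -0.0602  0.7576]
```

View pics/f.png

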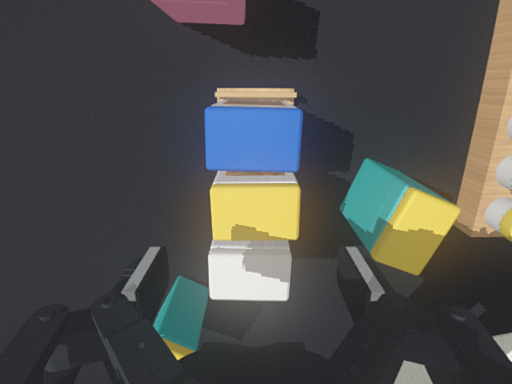

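The gripper is centred over the yellow lid (255,212) and its yaw matches. Descending and gripping.

>>> servo_tool:
  steps:
    - {"dx": 0, "dy": -0.01, "dz": -0.2, "wx": 0, "wy": 0, "wz": 0}
    - {"dx": 0, "dy": -0.01, "dz": -0.4, "wx": 0, "wy": 0, "wz": 0}
    - {"dx": 0, "dy": -0.01, "dz": -0.6, "wx": 0, "wy": 0, "wz": 0}
    - {"dx": 0, "dy": -0.01, "dz": -0.8, "wx": 0, "wy": 0, "wz": 0}
    - {"dx": 0, "dy": -0.01, "dz": -0.92, "wx": 0, "wy": 0, "wz": 0}

```text
time_s: 2.85
eef_pos: [0.5142, -0.3054, 0.059]
eef_rot: [0.0, 0.999, 0.047, -0.0]
wrist_force: [1.1, -0.0, -0.1]
opening: 1.0
grasp_force: 0.0
```

>>> servo_tool:
  jaw: 0
  steps:
    - {"dx": 0, "dy": 0, "dz": 0, "wx": 0, "wy": 0, "wz": 0}
    - {"dx": 0, "dy": 0, "dz": 0, "wx": 0, "wy": 0, "wz": 0}
    - {"dx": 0, "dy": 0, "dz": 0, "wx": 0, "wy": 0, "wz": 0}
    - {"dx": 0, "dy": 0, "dz": 0, "wx": 0, "wy": 0, "wz": 0}
    - {"dx": 0, "dy": 0, "dz": 0, "wx": 0, "wy": 0, "wz": 0}

```text
time_s: 3.27
eef_pos: [0.5154, -0.3053, 0.0607]
eef_rot: [0.001, 0.999, 0.048, 0.001]
wrist_force: [0.4, -0.7, 1.0]
opening: 0.696
grasp_force: 65.5
```

>>> servo_tool:
  steps:
    - {"dx": 0, "dy": 0, "dz": 0, "wx": 0, "wy": 0, "wz": 0}
    - {"dx": 0, "dy": 0, "dz": 0, "wx": 0, "wy": 0, "wz": 0}
    - {"dx": 0, "dy": 0, "dz": 0, "wx": 0, "wy": 0, "wz": 0}
    - {"dx": 0, "dy": 0, "dz": 0, "wx": 0, "wy": 0, "wz": 0}
    - {"dx": 0, "dy": 0, "dz": 0, "wx": 0, "wy": 0, "wz": 0}

```text
time_s: 3.68
eef_pos: [0.5154, -0.3053, 0.0606]
eef_rot: [0.001, 0.999, 0.048, 0.001]
wrist_force: [-1.3, 0.7, 6.3]
opening: 0.694
grasp_force: 66.2
```

>>> servo_tool:
  steps:
    - {"dx": 0, "dy": 0, "dz": 0.1, "wx": 0, "wy": 0, "wz": 0}
    - {"dx": 0, "dy": 0, "dz": 0.25, "wx": 0, "wy": 0, "wz": 0}
    - {"dx": 0, "dy": 0, "dz": 0.45, "wx": 0, "wy": 0, "wz": 0}
    - {"dx": 0, "dy": 0, "dz": 0.65, "wx": 0, "wy": 0, "wz": 0}
    - {"dx": 0, "dy": 0, "dz": 0.85, "wx": 0, "wy": 0, "wz": 0}

```text
time_s: 4.1
eef_pos: [0.514, -0.3038, 0.1446]
eef_rot: [-0.001, 0.999, 0.048, -0.001]
wrist_force: [0.2, -0.6, -4.5]
opening: 0.699
grasp_force: 65.9
```

>>> servo_tool:
  steps:
    - {"dx": 0, "dy": 0, "dz": 0.2, "wx": 0, "wy": 0, "wz": 0}
    - {"dx": 0, "dy": 0, "dz": 0.4, "wx": 0, "wy": 0, "wz": 0}
    - {"dx": 0, "dy": 0, "dz": 0.55, "wx": 0, "wy": 0, "wz": 0}
    - {"dx": 0, "dy": 0, "dz": 0.6, "wx": 0, "wy": 0, "wz": 0}
    - {"dx": 0, "dy": 0, "dz": 0.6, "wx": 0, "wy": 0, "wz": 0}

```text
time_s: 4.52
eef_pos: [0.5151, -0.3048, 0.2057]
eef_rot: [0.001, 0.999, 0.048, 0.001]
wrist_force: [-0.5, 0.1, -3.5]
opening: 0.697
grasp_force: 66.1
```

```bash
python3 - <<'E'
from h import *
o=ctrl.get_obs();print(o["eef_pos"],o["opening"],o["grasp_force"],o["wrist_force"])
t=cam("top");s=cam("scene")
a=cv2.resize(t["frame"][130:290,140:400],(600,370),interpolation=cv2.INTER_CUBIC)
cv2.imwrite("pics/g.png",a[:,:,::-1])
E
```

```text
[ 0.51512154 -0.30484227  0.20565518] 0.696691934051012 66.09831064939499 [-0.50127469  0.07466691 -3.52624237]
```

View pics/g.png

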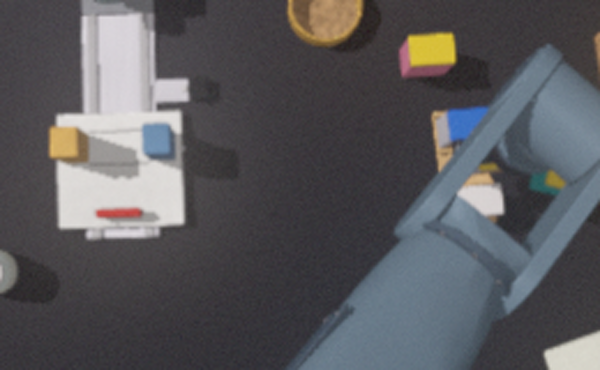

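Holding the cassette: the weight reads 3.5 N, opening 0.697, and the rack neighbours are undisturbed. Carrying it to free bench near (0.48, -0.08).

>>> servo_tool:
  steps:
    - {"dx": -0.02, "dy": 0.1, "dz": 0, "wx": 0, "wy": 0, "wz": 0}
    - {"dx": -0.04, "dy": 0.25, "dz": 0, "wx": 0, "wy": 0, "wz": -0.01}
    - {"dx": -0.06, "dy": 0.4, "dz": 0, "wx": 0, "wy": 0, "wz": -0.02}
    - {"dx": -0.08, "dy": 0.57, "dz": 0, "wx": 0, "wy": 0, "wz": -0.03}
    - {"dx": -0.12, "dy": 0.75, "dz": 0, "wx": 0, "wy": 0, "wz": -0.03}

```text
time_s: 5.03
eef_pos: [0.5017, -0.2278, 0.2026]
eef_rot: [-0.001, 1.0, -0.001, -0.001]
wrist_force: [0.8, -0.1, -4.2]
opening: 0.701
grasp_force: 66.2
```

>>> servo_tool:
  steps:
    - {"dx": -0.02, "dy": 0.18, "dz": 0, "wx": 0, "wy": 0, "wz": 0}
    - {"dx": -0.05, "dy": 0.36, "dz": 0, "wx": 0, "wy": 0, "wz": 0}
    - {"dx": -0.08, "dy": 0.54, "dz": 0, "wx": 0, "wy": 0, "wz": 0}
    - {"dx": -0.1, "dy": 0.72, "dz": 0, "wx": 0, "wy": 0, "wz": 0}
    - {"dx": -0.12, "dy": 0.9, "dz": 0, "wx": 0, "wy": 0, "wz": 0}

```text
time_s: 5.45
eef_pos: [0.49, -0.1377, 0.2037]
eef_rot: [-0.0, 1.0, 0.001, -0.0]
wrist_force: [1.4, -0.3, -4.7]
opening: 0.695
grasp_force: 66.3
```

>>> servo_tool:
  steps:
    - {"dx": -0.02, "dy": 0.18, "dz": 0, "wx": 0, "wy": 0, "wz": 0}
    - {"dx": -0.05, "dy": 0.34, "dz": -0.1, "wx": 0, "wy": 0, "wz": 0}
    - {"dx": -0.08, "dy": 0.48, "dz": -0.2, "wx": 0, "wy": 0, "wz": 0}
    - {"dx": -0.1, "dy": 0.57, "dz": -0.3, "wx": 0, "wy": 0, "wz": 0}
    - {"dx": -0.11, "dy": 0.6, "dz": -0.4, "wx": 0, "wy": 0, "wz": 0}

```text
time_s: 5.87
eef_pos: [0.4788, -0.0777, 0.1629]
eef_rot: [-0.0, 1.0, 0.001, -0.001]
wrist_force: [0.2, -0.1, -5.0]
opening: 0.696
grasp_force: 66.2
```

>>> servo_tool:
  steps:
    - {"dx": 0, "dy": 0, "dz": -0.2, "wx": 0, "wy": 0, "wz": 0}
    - {"dx": 0, "dy": 0, "dz": -0.4, "wx": 0, "wy": 0, "wz": 0}
    - {"dx": 0, "dy": 0, "dz": -0.6, "wx": 0, "wy": 0, "wz": 0}
    - {"dx": 0, "dy": 0, "dz": -0.8, "wx": 0, "wy": 0, "wz": 0}
    - {"dx": 0, "dy": 0, "dz": -0.9, "wx": 0, "wy": 0, "wz": 0}

```text
time_s: 6.28
eef_pos: [0.4779, -0.0792, 0.0712]
eef_rot: [-0.001, 1.0, 0.0, -0.002]
wrist_force: [-1.2, 0.6, -3.5]
opening: 0.698
grasp_force: 66.1
```

>>> servo_tool:
  steps:
    - {"dx": 0, "dy": 0, "dz": -0.05, "wx": 0, "wy": 0, "wz": 0}
    - {"dx": 0, "dy": 0, "dz": -0.1, "wx": 0, "wy": 0, "wz": 0}
    - {"dx": 0, "dy": 0, "dz": -0.15, "wx": 0, "wy": 0, "wz": 0}
    - {"dx": 0, "dy": 0, "dz": -0.18, "wx": 0, "wy": 0, "wz": 0}
    - {"dx": 0, "dy": 0, "dz": -0.18, "wx": 0, "wy": 0, "wz": 0}

```text
time_s: 6.7
eef_pos: [0.4798, -0.0797, 0.0563]
eef_rot: [0.0, 1.0, 0.0, 0.0]
wrist_force: [0.2, 0.3, -3.5]
opening: 0.697
grasp_force: 66.1
```

>>> servo_tool:
  steps:
    - {"dx": 0, "dy": 0, "dz": -0.01, "wx": 0, "wy": 0, "wz": 0}
    - {"dx": 0, "dy": 0, "dz": -0.015, "wx": 0, "wy": 0, "wz": 0}
    - {"dx": 0, "dy": 0, "dz": -0.02, "wx": 0, "wy": 0, "wz": 0}
    - {"dx": 0, "dy": 0, "dz": -0.02, "wx": 0, "wy": 0, "wz": 0}
    - {"dx": 0, "dy": 0, "dz": -0.02, "wx": 0, "wy": 0, "wz": 0}

```text
time_s: 7.12
eef_pos: [0.4801, -0.0797, 0.0547]
eef_rot: [0.0, 1.0, 0.001, 0.0]
wrist_force: [0.0, -0.1, -2.8]
opening: 0.698
grasp_force: 66.5
```

>>> servo_tool:
  jaw: 1
  steps:
    - {"dx": 0, "dy": 0, "dz": 0, "wx": 0, "wy": 0, "wz": 0}
    - {"dx": 0, "dy": 0, "dz": 0, "wx": 0, "wy": 0, "wz": 0}
    - {"dx": 0, "dy": 0, "dz": 0, "wx": 0, "wy": 0, "wz": 0}
    - {"dx": 0, "dy": 0, "dz": 0, "wx": 0, "wy": 0, "wz": 0}
    - {"dx": 0, "dy": 0, "dz": 0, "wx": 0, "wy": 0, "wz": 0}

```text
time_s: 7.53
eef_pos: [0.4799, -0.0797, 0.0545]
eef_rot: [0.0, 1.0, 0.0, 0.0]
wrist_force: [0.1, -1.7, 0.3]
opening: 1.0
grasp_force: 0.0
```

>>> servo_tool:
  steps:
    - {"dx": 0, "dy": 0, "dz": 0.1, "wx": 0, "wy": 0, "wz": 0}
    - {"dx": 0, "dy": 0, "dz": 0.3, "wx": 0, "wy": 0, "wz": 0}
    - {"dx": 0, "dy": 0, "dz": 0.5, "wx": 0, "wy": 0, "wz": 0}
    - {"dx": 0, "dy": 0, "dz": 0.75, "wx": 0, "wy": 0, "wz": 0}
    - {"dx": 0, "dy": 0, "dz": 1, "wx": 0, "wy": 0, "wz": 0}

```text
time_s: 7.95
eef_pos: [0.4793, -0.0794, 0.1558]
eef_rot: [-0.0, 1.0, 0.0, -0.0]
wrist_force: [0.3, -0.1, -0.4]
opening: 0.999
grasp_force: 0.0
```

>>> servo_tool:
  steps:
    - {"dx": 0, "dy": 0, "dz": 0.2, "wx": 0, "wy": 0, "wz": 0.035}
    - {"dx": 0, "dy": 0, "dz": 0.3, "wx": 0, "wy": 0, "wz": 0.07}
    - {"dx": 0, "dy": 0, "dz": 0.4, "wx": 0, "wy": 0, "wz": 0.105}
    - {"dx": 0, "dy": 0, "dz": 0.5, "wx": 0, "wy": 0, "wz": 0.14}
    - {"dx": 0, "dy": 0, "dz": 0.6, "wx": 0, "wy": 0, "wz": 0.175}

```text
time_s: 8.37
eef_pos: [0.4797, -0.0795, 0.2157]
eef_rot: [0.0, 0.962, 0.275, 0.0]
wrist_force: [0.4, -0.0, 0.6]
opening: 1.005
grasp_force: 0.0
```

>>> servo_tool:
  steps:
    - {"dx": 0, "dy": 0, "dz": 0, "wx": 0, "wy": 0, "wz": 0.035}
    - {"dx": 0, "dy": 0, "dz": 0, "wx": 0, "wy": 0, "wz": 0.07}
    - {"dx": 0, "dy": 0, "dz": 0, "wx": 0, "wy": 0, "wz": 0.105}
    - {"dx": 0, "dy": 0, "dz": 0, "wx": 0, "wy": 0, "wz": 0.14}
    - {"dx": 0, "dy": 0, "dz": 0, "wx": 0, "wy": 0, "wz": 0.175}

```text
time_s: 8.78
eef_pos: [0.4797, -0.0796, 0.2152]
eef_rot: [0.0, 0.851, 0.525, 0.0]
wrist_force: [0.7, 1.0, 0.7]
opening: 0.999
grasp_force: 0.0
```

>>> servo_tool:
  steps:
    - {"dx": 0, "dy": 0, "dz": 0, "wx": 0, "wy": 0, "wz": 0.035}
    - {"dx": 0, "dy": 0, "dz": 0, "wx": 0, "wy": 0, "wz": 0.07}
    - {"dx": 0, "dy": 0, "dz": 0, "wx": 0, "wy": 0, "wz": 0.105}
    - {"dx": 0, "dy": 0, "dz": 0, "wx": 0, "wy": 0, "wz": 0.14}
    - {"dx": 0, "dy": 0, "dz": 0, "wx": 0, "wy": 0, "wz": 0.15}

```text
time_s: 9.2
eef_pos: [0.4797, -0.0796, 0.2151]
eef_rot: [0.0, 0.705, 0.709, 0.0]
wrist_force: [-0.2, 0.1, 0.1]
opening: 0.994
grasp_force: 0.0
```

```bash
python3 - <<'E'
from lid import *
w=lids(.1); cv2.imwrite("pics/i.png",w["frame"][:,:,::-1]);pickle.dump(w,open("w3.pkl","wb"))
E
```

```text
yel (250.5, 181.5) [ 0.4781 -0.0797] [40.9355 60.0453] 0.7 ymin,ymax -0.1098244 -0.049643956
blue (323.0, 350.0) [ 0.5605 -0.2793] [27.2258 38.2944] 89.5 ymin,ymax -0.2929764 -0.2656914
9.25 [ 0.4796 -0.0795  0.2151] [0.0002 0.7053 0.7089 0.0001] [-0.4091 -0.0056  1.8421  0.      1.3045 -0.4143] [ 0.3355 -0.5443  1.103 ]
```

View pics/i.png

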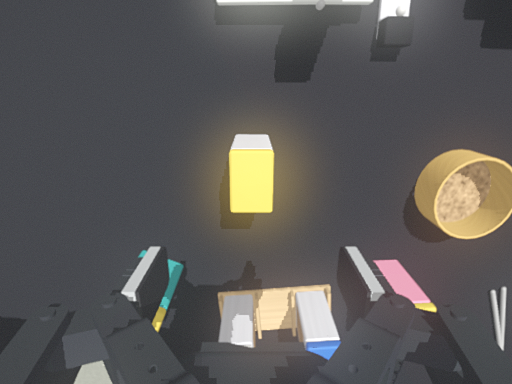

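The cassette stands on the bench at (0.479, -0.080), yaw about 0.5°, and the jaws are now across its broad faces. Descending to regrip.

>>> servo_tool:
  steps:
    - {"dx": 0, "dy": 0, "dz": -0.2, "wx": 0, "wy": 0, "wz": 0}
    - {"dx": 0, "dy": 0, "dz": -0.4, "wx": 0, "wy": 0, "wz": 0}
    - {"dx": 0, "dy": 0, "dz": -0.6, "wx": 0, "wy": 0, "wz": 0}
    - {"dx": 0, "dy": 0, "dz": -0.8, "wx": 0, "wy": 0, "wz": 0}
    - {"dx": 0, "dy": 0, "dz": -1, "wx": 0, "wy": 0, "wz": 0}

```text
time_s: 9.67
eef_pos: [0.4798, -0.0796, 0.1141]
eef_rot: [0.0, 0.707, 0.707, 0.0]
wrist_force: [0.6, 0.2, -0.0]
opening: 1.001
grasp_force: 0.0
```

>>> servo_tool:
  steps:
    - {"dx": 0, "dy": 0, "dz": -0.2, "wx": 0, "wy": 0, "wz": 0}
    - {"dx": 0, "dy": 0, "dz": -0.4, "wx": 0, "wy": 0, "wz": 0}
    - {"dx": 0, "dy": 0, "dz": -0.55, "wx": 0, "wy": 0, "wz": 0}
    - {"dx": 0, "dy": 0, "dz": -0.6, "wx": 0, "wy": 0, "wz": 0}
    - {"dx": 0, "dy": 0, "dz": -0.6, "wx": 0, "wy": 0, "wz": 0}

```text
time_s: 10.08
eef_pos: [0.4788, -0.0792, 0.0535]
eef_rot: [-0.001, 0.707, 0.707, -0.0]
wrist_force: [-0.1, 0.0, 0.5]
opening: 0.998
grasp_force: 0.0
```

>>> servo_tool:
  jaw: 0
  steps:
    - {"dx": 0, "dy": 0, "dz": 0, "wx": 0, "wy": 0, "wz": 0}
    - {"dx": 0, "dy": 0, "dz": 0, "wx": 0, "wy": 0, "wz": 0}
    - {"dx": 0, "dy": 0, "dz": 0, "wx": 0, "wy": 0, "wz": 0}
    - {"dx": 0, "dy": 0, "dz": 0, "wx": 0, "wy": 0, "wz": 0}
    - {"dx": 0, "dy": 0, "dz": 0, "wx": 0, "wy": 0, "wz": 0}

```text
time_s: 10.5
eef_pos: [0.4803, -0.0799, 0.0554]
eef_rot: [0.001, 0.707, 0.707, 0.0]
wrist_force: [-3.0, 0.6, 6.2]
opening: 0.46
grasp_force: 60.9
```

>>> servo_tool:
  steps:
    - {"dx": 0, "dy": 0, "dz": 0, "wx": 0, "wy": 0, "wz": 0}
    - {"dx": 0, "dy": 0, "dz": 0, "wx": 0, "wy": 0, "wz": 0}
    - {"dx": 0, "dy": 0, "dz": 0, "wx": 0, "wy": 0, "wz": 0}
    - {"dx": 0, "dy": 0, "dz": 0, "wx": 0, "wy": 0, "wz": 0}
    - {"dx": 0, "dy": 0, "dz": 0, "wx": 0, "wy": 0, "wz": 0}

```text
time_s: 10.92
eef_pos: [0.4803, -0.0799, 0.0554]
eef_rot: [0.001, 0.707, 0.707, 0.0]
wrist_force: [-1.9, 0.1, 6.9]
opening: 0.465
grasp_force: 60.9
```

>>> servo_tool:
  steps:
    - {"dx": 0, "dy": 0, "dz": 0.1, "wx": 0, "wy": 0, "wz": 0}
    - {"dx": 0, "dy": 0, "dz": 0.25, "wx": 0, "wy": 0, "wz": 0}
    - {"dx": 0, "dy": 0, "dz": 0.45, "wx": 0, "wy": 0, "wz": 0}
    - {"dx": 0, "dy": 0, "dz": 0.65, "wx": 0, "wy": 0, "wz": 0}
    - {"dx": 0, "dy": 0, "dz": 0.85, "wx": 0, "wy": 0, "wz": 0}

```text
time_s: 11.33
eef_pos: [0.479, -0.0792, 0.1401]
eef_rot: [-0.001, 0.707, 0.707, -0.0]
wrist_force: [1.1, 0.3, -4.0]
opening: 0.461
grasp_force: 60.9
```

>>> servo_tool:
  steps:
    - {"dx": 0.1, "dy": 0, "dz": 0.2, "wx": 0, "wy": 0, "wz": 0}
    - {"dx": 0.25, "dy": 0.1, "dz": 0.4, "wx": 0, "wy": 0, "wz": 0}
    - {"dx": 0.4, "dy": 0.25, "dz": 0.6, "wx": 0, "wy": 0, "wz": 0}
    - {"dx": 0.5, "dy": 0.35, "dz": 0.75, "wx": 0, "wy": 0, "wz": 0}
    - {"dx": 0.5, "dy": 0.4, "dz": 0.75, "wx": 0, "wy": 0, "wz": 0}

```text
time_s: 11.75
eef_pos: [0.5328, -0.039, 0.2184]
eef_rot: [0.003, 0.706, 0.708, 0.002]
wrist_force: [1.2, -0.4, -3.7]
opening: 0.463
grasp_force: 61.4
```

```bash
python3 - <<'E'
from lid import *
w=lids(.1); cv2.imwrite("pics/j.png",w["frame"][:,:,::-1]);pickle.dump(w,open("w4.pkl","wb"))
E
```

```text
yel (358.3448486328125, 355.362060546875) [ 0.6596 -0.2534] [36.3784 56.554 ] 6.5 ymin,ymax -0.28126255 -0.22735012
yel (253.8572998046875, 287.07965087890625) [ 0.5342 -0.1618] [104.7163 152.3753] 0.4 ymin,ymax -0.23792474 -0.08551099
11.8 [ 0.5308 -0.0383  0.216 ] [0.0012 0.7062 0.708  0.001 ] [-0.2957  0.0975  1.7328  0.0007  1.3083 -0.2983] [-0.2055  1.2043 -4.7423]
```

View pics/j.png

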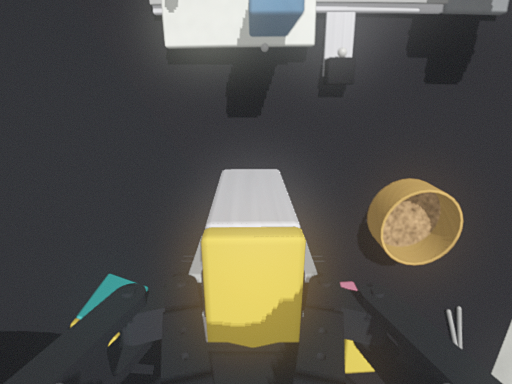

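The cassette is held squarely. The deck's near corner is at (165,47) to (315,45) and the blue standard at (277,17). I'll move closer and measure the station numerically.

>>> servo_tool:
  steps:
    - {"dx": 0, "dy": 0.2, "dz": 0, "wx": 0, "wy": 0, "wz": 0}
    - {"dx": 0, "dy": 0.4, "dz": 0, "wx": 0, "wy": 0, "wz": 0}
    - {"dx": 0, "dy": 0.6, "dz": 0, "wx": 0, "wy": 0, "wz": 0}
    - {"dx": 0, "dy": 0.8, "dz": 0, "wx": 0, "wy": 0, "wz": 0}
    - {"dx": 0, "dy": 0.95, "dz": 0, "wx": 0, "wy": 0, "wz": 0}

```text
time_s: 12.22
eef_pos: [0.5275, 0.0564, 0.2122]
eef_rot: [-0.002, 0.707, 0.707, -0.001]
wrist_force: [0.9, -0.2, -3.4]
opening: 0.462
grasp_force: 61.3
```

>>> servo_tool:
  steps:
    - {"dx": 0, "dy": 0, "dz": 0, "wx": 0, "wy": 0, "wz": 0}
    - {"dx": 0, "dy": 0, "dz": 0, "wx": 0, "wy": 0, "wz": 0}
    - {"dx": 0, "dy": 0, "dz": 0, "wx": 0, "wy": 0, "wz": 0}
    - {"dx": 0, "dy": 0, "dz": 0, "wx": 0, "wy": 0, "wz": 0}
    - {"dx": 0, "dy": 0, "dz": 0, "wx": 0, "wy": 0, "wz": 0}

```text
time_s: 12.63
eef_pos: [0.5295, 0.0545, 0.214]
eef_rot: [-0.0, 0.707, 0.707, -0.0]
wrist_force: [0.2, -0.3, -3.8]
opening: 0.464
grasp_force: 61.3
```

```bash
cat > st.py <<'E'
from lid import *
def meas(w,items):
  hsv=cv2.cvtColor(w["frame"],cv2.COLOR_RGB2HSV)
  for nm,lo,hi,z in items:
    m=cv2.inRange(hsv,np.array(lo),np.array(hi)); m=cv2.morphologyEx(m,cv2.MORPH_OPEN,np.ones((3,3)))
    for k in cv2.findContours(m,0,1)[0]:
      if cv2.contourArea(k)>200:
        p=k.reshape(-1,2); W=onz(w,p,z)[:,:2].astype(np.float32);R=cv2.minAreaRect(W)
        print(nm,"bbox",cv2.boundingRect(k),np.array(R[0]),np.array(R[1])*1e3,round(R[2],1),W.min(0),W.max(0))
IT=[("blue",(95,70,60),(125,255,255),.125),("brass",(10,90,90),(21,255,255),.125),("red",(0,120,60),(8,255,255),.06),("red",(174,120,60),(180,255,255),.06),("deck",(0,0,150),(180,40,255),.025)]
if __name__=="__main__":
  w=cam("wrist");pickle.dump(w,open("w5.pkl","wb"));meas(w,IT)
  o=ctrl.get_obs();print(o["time_s"],o["eef_pos"],o["eef_rot"])
E
python3 st.py
```

```text
blue bbox (255, 97, 50, 50) [0.5504 0.1112] [38.3318 36.9408] 0.2 [0.5312 0.0927] [0.5697 0.1297]
brass bbox (364, 246, 90, 76) [ 0.6816 -0.0337] [55.6146 98.7236] 56.8 [ 0.6325 -0.0814] [0.7213 0.0036]
red bbox (169, 18, 17, 68) [0.4603 0.1674] [10.8208 57.301 ] 1.1 [0.4546 0.1388] [0.466 0.196]
deck bbox (499, 348, 13, 36) [ 0.924  -0.2721] [19.411  80.2049] 18.1 [ 0.9193 -0.3072] [ 0.9457 -0.2315]
deck bbox (206, 169, 93, 59) [0.5283 0.0108] [113.2046  73.3517] 0.7 [ 0.4721 -0.0265] [0.5853 0.0472]
deck bbox (154, 0, 299, 145) [0.5806 0.1481] [142.185 300.887] 89.2 [0.4309 0.0763] [0.7311 0.2192]
12.6833 [0.5296 0.0546 0.2141] [-0.0001  0.7072  0.707  -0.0002]
```

```bash
python3 - <<'E'
from st import *
w=pickle.load(open("w5.pkl","rb"));g=w["frame"]
hsv=cv2.cvtColor(g,cv2.COLOR_RGB2HSV)
m=cv2.inRange(hsv,np.array((0,0,150)),np.array((180,40,255)))
def fit(P):
  for _ in range(4):
    a=np.polyfit(P[:,0],P[:,1],1);r=P[:,1]-np.polyval(a,P[:,0]);P=P[abs(r)<max(.0008,1.5*r.std())]
  return a,len(P)
# near deck edge: lowest deck pixel per column
pts=[(u,np.nonzero(m[:160,u])[0].max()) for u in range(165,300)if m[:160,u].any()]
P=onz(w,pts,.025)[:,:2];a,n=fit(P);print("deck edge deg",np.degrees(np.arctan(a[0])),"y at .53",np.polyval(a,.53),n)
# left deck edge (x=-... ) first deck px per row
pts=[(np.nonzero(m[v,100:])[0].min()+100,v) for v in range(5,135)]
P=onz(w,pts,.025)[:,:2];a,n=fit(P[:,::-1]);print("end edge deg",-np.degrees(np.arctan(a[0])),"x at y=.15",np.polyval(a,.15),n)
# red both x edges
r=cv2.inRange(hsv,np.array((0,120,60)),np.array((8,255,255)))
for f in(np.min,np.max):
  pts=[(f(np.nonzero(r[v,:256])[0]),v) for v in range(24,82)]
  P=onz(w,pts,.06)[:,:2];a,n=fit(P[:,::-1]);print("red",-np.degrees(np.arctan(a[0])),np.polyval(a,.1674),n)
b=cv2.inRange(hsv,np.array((95,70,60)),np.array((125,255,255)))
for f in(np.min,np.max):
  pts=[(f(np.nonzero(b[v])[0]),v) for v in range(103,141)]
  P=onz(w,pts,.125)[:,:2];a,n=fit(P[:,::-1]);print("blue x",-np.degrees(np.arctan(a[0])),np.polyval(a,.111),n)
  pts=[(u,f(np.nonzero(b[:,u])[0])) for u in range(262,299)]
  P=onz(w,pts,.125)[:,:2];a,n=fit(P);print("blue y",np.degrees(np.arctan(a[0])),np.polyval(a,.55),n)
T=np.array(w["camera_from_world"]);print(-T[:3,:3].T@T[:3,3])
# held cassette lid
y=cv2.inRange(hsv,np.array((22,110,90)),np.array((35,255,255)))
k=max(cv2.findContours(y,0,1)[0],key=cv2.contourArea);Z=.1+.214-.0554
W=onz(w,k.reshape(-1,2),Z)[:,:2].astype(np.float32);print("lid",cv2.boundingRect(k),cv2.minAreaRect(W))
E
```

```text
deck edge deg 24.29032021244477 y at .53 0.11170820309106885 82
end edge deg 7.188660252692867 x at y=.15 0.4368101514039602 72
red 0.751335416950984 0.45535760700290784 58
red 1.0193578872504514 0.465217012793735 58
blue x 0.15692690929424905 0.5312784970678843 38
blue y -1.189997388726588 0.12878854856485183 30
blue x 2.8017882385729416 0.5688257218817341 38
blue y 0.9170554873626428 0.09280722196231513 37
[0.5294 0.1364 0.3569]
lid (201, 227, 105, 121) ((0.5295133590698242, 0.05950165539979935), (0.039350442588329315, 0.05725182965397835), 0.030295314267277718)
```

Estimates agree: the seat is at about (0.5495, 0.1695), yaw about 0.8°. Moving over it, then down.

>>> servo_tool:
  steps:
    - {"dx": 0.04, "dy": 0.2, "dz": 0, "wx": 0, "wy": 0, "wz": 0.001}
    - {"dx": 0.08, "dy": 0.4, "dz": 0, "wx": 0, "wy": 0, "wz": 0.002}
    - {"dx": 0.12, "dy": 0.6, "dz": 0, "wx": 0, "wy": 0, "wz": 0.003}
    - {"dx": 0.16, "dy": 0.8, "dz": 0, "wx": 0, "wy": 0, "wz": 0.0045}
    - {"dx": 0.2, "dy": 1, "dz": 0, "wx": 0, "wy": 0, "wz": 0.0045}

```text
time_s: 13.1
eef_pos: [0.55, 0.1557, 0.2142]
eef_rot: [0.0, 0.702, 0.712, -0.0]
wrist_force: [-0.3, 0.0, -2.4]
opening: 0.463
grasp_force: 61.3
```

>>> servo_tool:
  steps:
    - {"dx": 0, "dy": 0.1, "dz": 0, "wx": 0, "wy": 0, "wz": 0}
    - {"dx": 0, "dy": 0.15, "dz": 0, "wx": 0, "wy": 0, "wz": 0}
    - {"dx": 0, "dy": 0.15, "dz": 0, "wx": 0, "wy": 0, "wz": 0}
    - {"dx": 0, "dy": 0.15, "dz": 0, "wx": 0, "wy": 0, "wz": 0}
    - {"dx": 0, "dy": 0.15, "dz": 0, "wx": 0, "wy": 0, "wz": 0}

```text
time_s: 13.52
eef_pos: [0.5496, 0.1694, 0.2142]
eef_rot: [0.0, 0.702, 0.712, -0.0]
wrist_force: [-0.2, -0.5, -4.5]
opening: 0.46
grasp_force: 61.2
```

```bash
python3 - <<'E'
from st import *
o=ctrl.get_obs();print(o["eef_pos"],o["eef_rot"])
for n in("scene","top"):
  w=cam(n);hsv=cv2.cvtColor(w["frame"],cv2.COLOR_RGB2HSV)
  y=cv2.inRange(hsv,np.array((22,110,90)),np.array((35,255,255)))
  for k in cv2.findContours(y,0,1)[0]:
    u=cv2.boundingRect(k)
    if cv2.contourArea(k)>20: 
      W=onz(w,k.reshape(-1,2),.2586)[:,:2].astype(np.float32);R=cv2.minAreaRect(W)
      if abs(R[0][1]-.17)<.08 and abs(R[0][0]-.55)<.08: print(n,u,R)
E
```

```text
[0.5496 0.1694 0.2142] [ 0.0001  0.7021  0.7121 -0.0003]
scene (327, 126, 14, 18) ((0.5550088882446289, 0.15137165784835815), (0.04199477285146713, 0.02675933949649334), 0.3630116879940033)
```

>>> servo_tool:
  steps:
    - {"dx": 0, "dy": 0, "dz": -0.18, "wx": 0, "wy": 0, "wz": 0}
    - {"dx": 0, "dy": 0, "dz": -0.36, "wx": 0, "wy": 0, "wz": 0}
    - {"dx": 0, "dy": 0, "dz": -0.54, "wx": 0, "wy": 0, "wz": 0}
    - {"dx": 0, "dy": 0, "dz": -0.72, "wx": 0, "wy": 0, "wz": 0}
    - {"dx": 0, "dy": 0, "dz": -0.9, "wx": 0, "wy": 0, "wz": 0}

```text
time_s: 14.03
eef_pos: [0.5498, 0.1697, 0.1237]
eef_rot: [0.0, 0.702, 0.712, 0.0]
wrist_force: [-0.5, -0.7, -3.2]
opening: 0.462
grasp_force: 61.4
```

>>> servo_tool:
  steps:
    - {"dx": 0, "dy": 0, "dz": -0.15, "wx": 0, "wy": 0, "wz": 0}
    - {"dx": 0, "dy": 0, "dz": -0.27, "wx": 0, "wy": 0, "wz": 0}
    - {"dx": 0, "dy": 0, "dz": -0.36, "wx": 0, "wy": 0, "wz": 0}
    - {"dx": 0, "dy": 0, "dz": -0.4, "wx": 0, "wy": 0, "wz": 0}
    - {"dx": 0, "dy": 0, "dz": -0.415, "wx": 0, "wy": 0, "wz": 0}

```text
time_s: 14.45
eef_pos: [0.5495, 0.1702, 0.0823]
eef_rot: [-0.0, 0.702, 0.712, -0.0]
wrist_force: [-0.8, -0.4, -4.1]
opening: 0.46
grasp_force: 61.4
```

>>> servo_tool:
  steps:
    - {"dx": 0, "dy": 0, "dz": -0.005, "wx": 0, "wy": 0, "wz": 0}
    - {"dx": 0, "dy": 0, "dz": -0.01, "wx": 0, "wy": 0, "wz": 0}
    - {"dx": 0, "dy": 0, "dz": -0.015, "wx": 0, "wy": 0, "wz": 0}
    - {"dx": 0, "dy": 0, "dz": -0.02, "wx": 0, "wy": 0, "wz": 0}
    - {"dx": 0, "dy": 0, "dz": -0.02, "wx": 0, "wy": 0, "wz": 0}

```text
time_s: 14.87
eef_pos: [0.5499, 0.1705, 0.0812]
eef_rot: [0.0, 0.702, 0.712, 0.0]
wrist_force: [-0.6, 0.5, -4.2]
opening: 0.461
grasp_force: 61.4
```

>>> servo_tool:
  steps:
    - {"dx": 0, "dy": 0, "dz": -0.005, "wx": 0, "wy": 0, "wz": 0}
    - {"dx": 0, "dy": 0, "dz": -0.01, "wx": 0, "wy": 0, "wz": 0}
    - {"dx": 0, "dy": 0, "dz": -0.01, "wx": 0, "wy": 0, "wz": 0}
    - {"dx": 0, "dy": 0, "dz": -0.01, "wx": 0, "wy": 0, "wz": 0}
    - {"dx": 0, "dy": 0, "dz": -0.01, "wx": 0, "wy": 0, "wz": 0}

```text
time_s: 15.28
eef_pos: [0.5502, 0.1705, 0.0804]
eef_rot: [0.0, 0.702, 0.712, 0.0]
wrist_force: [-0.9, -0.1, 2.5]
opening: 0.46
grasp_force: 61.9
```

```bash
cat > rel.py <<'E'
from st import *
import sys
# compare lid with the standards, at common height .125
for n in sys.argv[1:]:
  w=cam(n);hsv=cv2.cvtColor(w["frame"],cv2.COLOR_RGB2HSV)
  for nm,lo,hi in(("yel",(23,110,90),(35,255,255)),("blue",(95,70,60),(125,255,255)),("brass",(10,90,90),(22,255,255)),("red",(0,120,60),(8,255,255))):
    y=cv2.morphologyEx(cv2.inRange(hsv,np.array(lo),np.array(hi)),cv2.MORPH_OPEN,np.ones((3,3)))
    for k in cv2.findContours(y,0,1)[0]:
      if cv2.contourArea(k)>15:
        W=onz(w,k.reshape(-1,2),.06 if nm=="red" else .125)[:,:2].astype(np.float32);R=cv2.minAreaRect(W)
        if abs(R[0][1]-.17)<.09 and .42<R[0][0]<.72: print(n,nm,cv2.boundingRect(k),np.array(R[0]),np.array(R[1])*1e3,round(R[2],1),W.min(0),W.max(0))
E
python3 rel.py wrist scene top
```

```text
wrist yel (201, 227, 104, 120) [0.55   0.1758] [39.1584 56.7177] 0.8 [0.5303 0.1474] [0.5698 0.2043]
wrist brass (193, 100, 118, 110) [0.5487 0.2299] [38.5067 37.4177] 0.9 [0.5294 0.2109] [0.5682 0.2487]
wrist red (91, 172, 43, 100) [0.4652 0.1725] [66.8398 21.9089] 89.2 [0.4546 0.1392] [0.4767 0.2057]
scene yel (319, 163, 9, 16) [0.5552 0.1512] [18.4533 41.7586] 85.0 [0.5352 0.141 ] [0.5756 0.1622]
scene blue (295, 164, 17, 32) [0.5789 0.104 ] [33.9441 86.4472] 78.6 [0.5381 0.0844] [0.6193 0.1235]
scene brass (342, 162, 24, 34) [0.5768 0.22  ] [44.8296 99.8033] 71.5 [0.5322 0.1875] [0.6192 0.247 ]
scene red (310, 151, 15, 10) [0.47   0.1545] [27.493  37.4388] 0.2 [0.4562 0.1358] [0.4838 0.1732]
top blue (202, 184, 13, 14) [0.5472 0.1088] [35.3447 38.615 ] 89.2 [0.5276 0.091 ] [0.5666 0.1264]
```

The weight is now on the deck. The wrist view suggests a y offset of up to 4 mm, though the gripper may be hiding the near edge. I'll release, back off and look from above.

>>> servo_tool:
  jaw: 1
  steps:
    - {"dx": 0, "dy": 0, "dz": 0, "wx": 0, "wy": 0, "wz": 0}
    - {"dx": 0, "dy": 0, "dz": 0, "wx": 0, "wy": 0, "wz": 0}
    - {"dx": 0, "dy": 0, "dz": 0, "wx": 0, "wy": 0, "wz": 0}
    - {"dx": 0, "dy": 0, "dz": 0, "wx": 0, "wy": 0, "wz": 0}
    - {"dx": 0, "dy": 0, "dz": 0, "wx": 0, "wy": 0, "wz": 0}

```text
time_s: 15.85
eef_pos: [0.5496, 0.1704, 0.0796]
eef_rot: [-0.0, 0.702, 0.712, -0.0]
wrist_force: [0.6, -0.4, -0.5]
opening: 1.003
grasp_force: 0.0
```

>>> servo_tool:
  steps:
    - {"dx": 0, "dy": 0, "dz": 0.1, "wx": 0, "wy": 0, "wz": 0}
    - {"dx": 0, "dy": 0, "dz": 0.3, "wx": 0, "wy": 0, "wz": 0}
    - {"dx": 0, "dy": 0, "dz": 0.5, "wx": 0, "wy": 0, "wz": 0}
    - {"dx": 0, "dy": 0, "dz": 0.75, "wx": 0, "wy": 0, "wz": 0}
    - {"dx": 0, "dy": 0, "dz": 1, "wx": 0, "wy": 0, "wz": 0}

```text
time_s: 16.27
eef_pos: [0.5494, 0.1704, 0.1812]
eef_rot: [-0.0, 0.702, 0.712, -0.0]
wrist_force: [2.1, 0.1, -0.5]
opening: 0.998
grasp_force: 0.0
```

>>> servo_tool:
  steps:
    - {"dx": 0, "dy": -0.2, "dz": 0.2, "wx": 0, "wy": 0, "wz": 0}
    - {"dx": 0, "dy": -0.4, "dz": 0.4, "wx": 0, "wy": 0, "wz": 0}
    - {"dx": 0, "dy": -0.6, "dz": 0.6, "wx": 0, "wy": 0, "wz": 0}
    - {"dx": 0, "dy": -0.8, "dz": 0.6, "wx": 0, "wy": 0, "wz": 0}
    - {"dx": 0, "dy": -0.8, "dz": 0.6, "wx": 0, "wy": 0, "wz": 0}

```text
time_s: 16.68
eef_pos: [0.5509, 0.0875, 0.2425]
eef_rot: [0.002, 0.703, 0.712, 0.001]
wrist_force: [-0.3, 0.3, 0.4]
opening: 1.002
grasp_force: 0.0
```

```bash
python3 rel.py wrist scene; python3 -c "
from h import *
o=ctrl.get_obs();print(o['eef_pos'])
import shutil;shutil.copy('pics/wrist_last.png','pics/k.png')"
```

```text
wrist yel (227, 47, 47, 75) [0.5484 0.171 ] [38.3596 58.488 ] 1.0 [0.5292 0.1416] [0.5679 0.2004]
wrist blue (230, 134, 44, 42) [0.5502 0.1122] [38.9574 37.0935] 0.7 [0.5309 0.0934] [0.5699 0.1306]
wrist brass (226, 0, 52, 47) [0.5489 0.2173] [39.3046 32.7753] 0.8 [0.5291 0.2008] [0.5684 0.234 ]
wrist red (159, 58, 15, 58) [0.4608 0.1686] [11.0517 56.6218] 1.1 [0.455  0.1403] [0.4667 0.1968]
scene yel (319, 163, 27, 15) [0.554  0.1706] [37.743  60.1276] 0.1 [0.5351 0.1406] [0.573  0.2007]
scene blue (296, 164, 17, 32) [0.579  0.1067] [33.6411 85.3288] 82.5 [0.5381 0.0856] [0.6193 0.1251]
scene brass (342, 162, 24, 34) [0.5771 0.2201] [ 44.7747 100.2056] 72.1 [0.5322 0.1872] [0.6192 0.247 ]
scene red (310, 151, 24, 10) [0.4699 0.1662] [27.5122 60.7912] 0.2 [0.4561 0.1358] [0.4838 0.1965]
[0.54969343 0.08999272 0.24043543]
```

View pics/k.png

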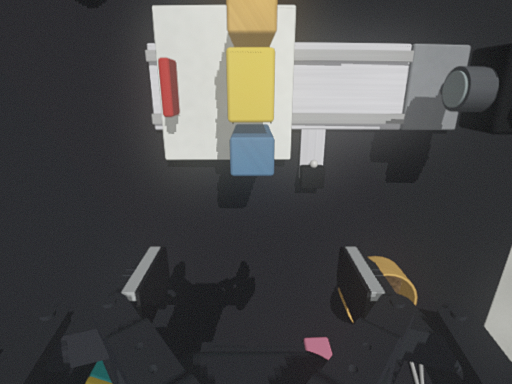

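The cassette stands centred between the standards: lid (250,84), blue (252,150), brass (252,15). The y gap is 11 mm, yaw matches, and x looks about 1 mm off. I'll check x at sub-pixel level.

```bash
python3 - <<'E'
from st import *
w=vision.camera("wrist");g=w["frame"].astype(float)
def edges(r0,r1,sgn=None):
  out=[]
  for lo,hi in((215,242),(262,290)):
    E=[]
    for v in range(r0,r1):
      # saturation-like contrast vs white deck: use max-min chroma
      c=g[v].max(1)-g[v].min(1); a=c[lo:hi]; t=(a[:3].mean()+a[-3:].mean())/2
      s=np.nonzero(np.diff(np.sign(a-t)))[0]
      if len(s): i=s[0]; E.append((lo+i+(t-a[i])/(a[i+1]-a[i]),v))
    P=onz(w,E,.125)[:,:2]; f=np.polyfit(P[:,1],P[:,0],1); r=P[:,0]-np.polyval(f,P[:,1]);P=P[abs(r)<.0015];f=np.polyfit(P[:,1],P[:,0],1)
    out.append((P[:,0].mean()*1e3,P[:,1].mean()*1e3,-np.degrees(np.arctan(f[0]))))
  return np.array(out)
for nm,a,b in(("blue",140,170),("lid",54,116),("brass",4,26)):
  e=edges(a,b);print(nm,e,"mid",e.mean(0))
E
```

```text
blue [[531.1252 115.4454  -0.9725]
 [569.7028 115.9735   2.9837]] mid [550.414  115.7095   1.0056]
lid [[528.9681 173.8535   0.879 ]
 [568.0062 174.4003   0.8734]] mid [548.4872 174.1269   0.8762]
brass [[529.4221 225.7287   2.1069]
 [568.1743 226.2907  -0.3337]] mid [548.7982 226.0097   0.8866]
```

The cassette is about 1 mm off in x and 0 mm in y, with yaw matched within 0.1°. That's good. Next I'll shut the jaws and come down in front of the red tab, whose near face is at x≈0.4545, y≈0.168.

>>> servo_tool:
  jaw: 0
  steps:
    - {"dx": -0.15, "dy": 0.08, "dz": 0, "wx": 0, "wy": 0, "wz": 0}
    - {"dx": -0.3, "dy": 0.16, "dz": 0, "wx": 0, "wy": 0, "wz": 0}
    - {"dx": -0.5, "dy": 0.25, "dz": 0, "wx": 0, "wy": 0, "wz": 0}
    - {"dx": -0.7, "dy": 0.35, "dz": 0, "wx": 0, "wy": 0, "wz": 0}
    - {"dx": -0.9, "dy": 0.48, "dz": 0, "wx": 0, "wy": 0, "wz": 0}

```text
time_s: 17.25
eef_pos: [0.4582, 0.1394, 0.239]
eef_rot: [-0.001, 0.702, 0.713, -0.001]
wrist_force: [-0.5, -0.7, 0.1]
opening: 0.3
grasp_force: 0.0
```

>>> servo_tool:
  steps:
    - {"dx": -0.15, "dy": 0.1, "dz": 0, "wx": 0, "wy": 0, "wz": 0}
    - {"dx": -0.3, "dy": 0.2, "dz": 0, "wx": 0, "wy": 0, "wz": 0}
    - {"dx": -0.45, "dy": 0.3, "dz": 0, "wx": 0, "wy": 0, "wz": 0}
    - {"dx": -0.45, "dy": 0.3, "dz": -0.1, "wx": 0, "wy": 0, "wz": 0}
    - {"dx": -0.45, "dy": 0.3, "dz": -0.25, "wx": 0, "wy": 0, "wz": 0}

```text
time_s: 17.67
eef_pos: [0.415, 0.1697, 0.2153]
eef_rot: [0.001, 0.701, 0.713, 0.001]
wrist_force: [0.0, 0.6, -0.2]
opening: 0.003
grasp_force: 0.0
```

>>> servo_tool:
  steps:
    - {"dx": 0, "dy": 0, "dz": -0.2, "wx": 0, "wy": 0, "wz": 0}
    - {"dx": 0, "dy": 0, "dz": -0.4, "wx": 0, "wy": 0, "wz": 0}
    - {"dx": 0, "dy": 0, "dz": -0.6, "wx": 0, "wy": 0, "wz": 0}
    - {"dx": 0, "dy": 0, "dz": -0.8, "wx": 0, "wy": 0, "wz": 0}
    - {"dx": 0, "dy": 0, "dz": -1, "wx": 0, "wy": 0, "wz": 0}

```text
time_s: 18.08
eef_pos: [0.4144, 0.1686, 0.113]
eef_rot: [-0.0, 0.701, 0.713, -0.0]
wrist_force: [0.6, 0.5, -0.9]
opening: -0.001
grasp_force: 0.0
```

>>> servo_tool:
  steps:
    - {"dx": 0, "dy": 0, "dz": -0.2, "wx": 0, "wy": 0, "wz": 0}
    - {"dx": 0, "dy": 0, "dz": -0.4, "wx": 0, "wy": 0, "wz": 0}
    - {"dx": 0, "dy": 0, "dz": -0.55, "wx": 0, "wy": 0, "wz": 0}
    - {"dx": 0, "dy": 0, "dz": -0.65, "wx": 0, "wy": 0, "wz": 0}
    - {"dx": 0, "dy": 0, "dz": -0.73, "wx": 0, "wy": 0, "wz": 0}

```text
time_s: 18.5
eef_pos: [0.4139, 0.1685, 0.0401]
eef_rot: [-0.001, 0.702, 0.713, -0.001]
wrist_force: [0.4, 0.2, 0.5]
opening: 0.005
grasp_force: 0.0
```

>>> servo_tool:
  steps:
    - {"dx": 0.05, "dy": 0, "dz": 0, "wx": 0, "wy": 0, "wz": 0}
    - {"dx": 0.1, "dy": 0, "dz": 0, "wx": 0, "wy": 0, "wz": 0}
    - {"dx": 0.15, "dy": 0, "dz": 0, "wx": 0, "wy": 0, "wz": 0}
    - {"dx": 0.18, "dy": 0, "dz": 0, "wx": 0, "wy": 0, "wz": 0}
    - {"dx": 0.18, "dy": 0, "dz": 0, "wx": 0, "wy": 0, "wz": 0}

```text
time_s: 18.92
eef_pos: [0.4346, 0.1685, 0.0428]
eef_rot: [0.001, 0.702, 0.712, 0.001]
wrist_force: [-0.3, 0.5, -0.7]
opening: -0.003
grasp_force: 0.0
```

>>> servo_tool:
  steps:
    - {"dx": 0.02, "dy": 0, "dz": 0, "wx": 0, "wy": 0, "wz": 0}
    - {"dx": 0.04, "dy": 0, "dz": 0, "wx": 0, "wy": 0, "wz": 0}
    - {"dx": 0.06, "dy": 0, "dz": 0, "wx": 0, "wy": 0, "wz": 0}
    - {"dx": 0.09, "dy": 0, "dz": 0, "wx": 0, "wy": 0, "wz": 0}
    - {"dx": 0.12, "dy": 0, "dz": 0, "wx": 0, "wy": 0, "wz": 0}

```text
time_s: 19.33
eef_pos: [0.4444, 0.1685, 0.0417]
eef_rot: [-0.0, 0.702, 0.712, -0.0]
wrist_force: [-1.2, 0.8, 0.0]
opening: -0.001
grasp_force: 0.7
```

>>> servo_tool:
  steps:
    - {"dx": 0.04, "dy": 0, "dz": 0, "wx": 0, "wy": 0, "wz": 0}
    - {"dx": 0.08, "dy": 0, "dz": 0, "wx": 0, "wy": 0, "wz": 0}
    - {"dx": 0.12, "dy": 0, "dz": 0, "wx": 0, "wy": 0, "wz": 0}
    - {"dx": 0.16, "dy": 0, "dz": 0, "wx": 0, "wy": 0, "wz": 0}
    - {"dx": 0.2, "dy": 0, "dz": 0, "wx": 0, "wy": 0, "wz": 0}

```text
time_s: 19.75
eef_pos: [0.465, 0.1685, 0.0417]
eef_rot: [-0.0, 0.702, 0.712, -0.0]
wrist_force: [-2.8, 0.8, 0.5]
opening: -0.003
grasp_force: 0.8
```

>>> servo_tool:
  steps:
    - {"dx": 0.04, "dy": 0, "dz": 0, "wx": 0, "wy": 0, "wz": 0}
    - {"dx": 0.08, "dy": 0, "dz": 0, "wx": 0, "wy": 0, "wz": 0}
    - {"dx": 0.12, "dy": 0, "dz": 0, "wx": 0, "wy": 0, "wz": 0}
    - {"dx": 0.16, "dy": 0, "dz": 0, "wx": 0, "wy": 0, "wz": 0}
    - {"dx": 0.2, "dy": 0.01, "dz": 0, "wx": 0, "wy": 0, "wz": 0}

```text
time_s: 20.17
eef_pos: [0.4851, 0.1691, 0.0417]
eef_rot: [0.0, 0.702, 0.712, -0.0]
wrist_force: [-0.5, -2.0, 0.4]
opening: 0.004
grasp_force: 0.8
```

```bash
python3 rel.py scene; python3 -c "
from h import *
o=ctrl.get_obs();print(o['eef_pos'],o['wrist_force'])"
```

```text
scene yel (320, 179, 28, 16) [0.5974 0.1709] [38.5452 60.3162] 0.1 [0.5781 0.1408] [0.6167 0.2011]
scene blue (297, 180, 18, 32) [0.62   0.1074] [34.8295 81.9513] 82.3 [0.5809 0.0854] [0.6584 0.1261]
scene brass (344, 178, 25, 34) [0.6184 0.2206] [46.1084 95.0004] 72.9 [0.5754 0.1873] [0.6584 0.2476]
scene red (312, 166, 23, 10) [0.5147 0.1658] [26.2897 56.923 ] 0.1 [0.5016 0.1374] [0.5279 0.1942]
[0.48611353 0.16923497 0.04201261] [-0.25186803  0.09099252  0.98990019]
```

Pushing works: the carriage has moved 43 mm and the cassette rides with it. Continuing gently.

>>> servo_tool:
  steps:
    - {"dx": 0.04, "dy": 0, "dz": 0, "wx": 0, "wy": 0, "wz": 0}
    - {"dx": 0.08, "dy": 0, "dz": 0, "wx": 0, "wy": 0, "wz": 0}
    - {"dx": 0.12, "dy": 0, "dz": 0, "wx": 0, "wy": 0, "wz": 0}
    - {"dx": 0.16, "dy": 0, "dz": 0, "wx": 0, "wy": 0, "wz": 0}
    - {"dx": 0.19, "dy": 0, "dz": 0, "wx": 0, "wy": 0, "wz": 0}

```text
time_s: 20.63
eef_pos: [0.5043, 0.1695, 0.0418]
eef_rot: [0.0, 0.702, 0.712, 0.0]
wrist_force: [-0.5, 1.2, 0.2]
opening: 0.005
grasp_force: 0.7
```

>>> servo_tool:
  steps:
    - {"dx": 0.02, "dy": 0, "dz": 0, "wx": 0, "wy": 0, "wz": 0}
    - {"dx": 0.04, "dy": 0, "dz": 0, "wx": 0, "wy": 0, "wz": 0}
    - {"dx": 0.06, "dy": 0, "dz": 0, "wx": 0, "wy": 0, "wz": 0}
    - {"dx": 0.08, "dy": 0, "dz": 0, "wx": 0, "wy": 0, "wz": 0}
    - {"dx": 0.1, "dy": 0, "dz": 0, "wx": 0, "wy": 0, "wz": 0}

```text
time_s: 21.05
eef_pos: [0.5138, 0.1695, 0.0418]
eef_rot: [-0.0, 0.702, 0.712, 0.0]
wrist_force: [-2.5, 1.2, 0.6]
opening: 0.001
grasp_force: 0.7
```

>>> servo_tool:
  steps:
    - {"dx": 0.01, "dy": 0, "dz": 0, "wx": 0, "wy": 0, "wz": 0}
    - {"dx": 0.02, "dy": 0, "dz": 0, "wx": 0, "wy": 0, "wz": 0}
    - {"dx": 0.03, "dy": 0, "dz": 0, "wx": 0, "wy": 0, "wz": 0}
    - {"dx": 0.04, "dy": 0, "dz": 0, "wx": 0, "wy": 0, "wz": 0}
    - {"dx": 0.05, "dy": 0, "dz": 0, "wx": 0, "wy": 0, "wz": 0}

```text
time_s: 21.47
eef_pos: [0.5162, 0.1694, 0.0415]
eef_rot: [-0.002, 0.702, 0.713, -0.002]
wrist_force: [-13.1, 0.8, 10.7]
opening: 0.004
grasp_force: 6.5
```

```bash
python3 - <<'E'
from st import *
o=ctrl.get_obs();print(o["time_s"],o["eef_pos"],o["wrist_force"],o["torque"])
t=pickle.load(open("top.pkl","rb"))
# housing in first top view: crop px (648..712, 62..103)/4.4+150
px=[(150+(x-396)/4.4-.4,150+y/4.4-.4) for x,y in((680,63),(680,103))]
P=onz(t,px,.022);print("top housing x ends",P[:,:2],"origin ~",P[:,0].mean()-.09)
import cv2
k=cv2.imread("pics/k.png"); 
E
python3 rel.py scene top
```

```text
21.4667 [0.5162 0.1694 0.0415] [-13.0826   0.7871  10.657 ] [ 0.0029  1.8361 -0.0267]
top housing x ends [[0.642  0.0971]
 [0.6129 0.0975]] origin ~ 0.5374554252476033
scene yel (322, 192, 28, 16) [0.6302 0.1714] [37.1327 60.128 ] 0.1 [0.6116 0.1413] [0.6488 0.2015]
scene blue (298, 192, 18, 32) [0.6495 0.1075] [34.4517 79.4526] 82.0 [0.6117 0.0859] [0.6866 0.1264]
scene brass (346, 190, 25, 34) [0.6481 0.2209] [45.3467 92.4459] 72.1 [0.6065 0.1882] [0.6868 0.2479]
scene red (313, 177, 23, 9) [0.5449 0.1653] [22.6608 55.4513] 0.1 [0.5336 0.1376] [0.5563 0.193 ]
top yel (176, 159, 21, 13) [0.6244 0.173 ] [59.653  35.8929] 88.7 [0.6058 0.1433] [0.6428 0.2028]
top blue (202, 158, 12, 15) [0.6229 0.1094] [32.5923 42.0895] 89.3 [0.6017 0.093 ] [0.6441 0.1258]
top brass (161, 159, 16, 17) [0.6197 0.2251] [44.5638 48.7331] 90.0 [0.5954 0.2028] [0.6441 0.2474]
```

>>> servo_tool:
  steps:
    - {"dx": 0, "dy": 0, "dz": 0, "wx": 0, "wy": 0, "wz": 0}
    - {"dx": 0, "dy": 0, "dz": 0, "wx": 0, "wy": 0, "wz": 0}
    - {"dx": 0, "dy": 0, "dz": 0, "wx": 0, "wy": 0, "wz": 0}
    - {"dx": 0, "dy": 0, "dz": 0, "wx": 0, "wy": 0, "wz": 0}
    - {"dx": 0, "dy": 0, "dz": 0, "wx": 0, "wy": 0, "wz": 0}

```text
time_s: 21.98
eef_pos: [0.5162, 0.1694, 0.0416]
eef_rot: [-0.002, 0.702, 0.713, -0.002]
wrist_force: [-10.7, -0.1, 7.8]
opening: -0.003
grasp_force: 5.4
```

```bash
python3 - <<'E'
from st import *
w=pickle.load(open("w5.pkl","rb"));g=w["frame"]
for y in(.074,.066,.06):
  xs=np.arange(.56,.70,.0005);p=proj(w,np.c_[xs,np.full_like(xs,y),np.full_like(xs,.022)])
  v=cv2.remap(cv2.cvtColor(g,cv2.COLOR_RGB2GRAY).astype(np.float32),p[:,:1].astype(np.float32),p[:,1:].astype(np.float32),1)[:,0]
  b=v>110;d=np.nonzero(np.diff(b.astype(int)))[0];print(y,[(round(xs[i],4)) for i in d],v.max())
t=pickle.load(open("top.pkl","rb"))
for y in(.072,.064):
  xs=np.arange(.56,.70,.0005);p=proj(t,np.c_[xs,np.full_like(xs,y),np.full_like(xs,.022)])
  v=cv2.remap(cv2.cvtColor(t["frame"],cv2.COLOR_RGB2GRAY).astype(np.float32),p[:,:1].astype(np.float32),p[:,1:].astype(np.float32),1)[:,0]
  b=v>110;d=np.nonzero(np.diff(b.astype(int)))[0];print("top",y,[(round(xs[i],4)) for i in d])
E
```

```text
0.074 [] 97.67969
0.066 [np.float64(0.6095), np.float64(0.61)] 116.28613
0.06 [] 83.5625
top 0.072 []
top 0.064 []
```

```bash
python3 - <<'E'
from st import *
for f in("w5.pkl","top.pkl"):
  w=pickle.load(open(f,"rb"));G=cv2.cvtColor(w["frame"],cv2.COLOR_RGB2GRAY).astype(np.float32)
  for y in(.10,.095,.09,.085,.08,.075,.07,.06,.05):
    xs=np.arange(.600,.672,.003);p=proj(w,np.c_[xs,np.full_like(xs,y),np.full_like(xs,.022)]).astype(np.float32)
    print(f[:2],y,cv2.remap(G,p[:,:1],p[:,1:],1)[:,0].astype(int))
E
```

```text
w5 0.1 [ 76  79  78 119 199 199 197 201 200 198 203 201 201 146  71  72  71  70
  70  68  67  65  67  64  66]
w5 0.095 [ 69  77  75 112 201 198 198 201 200 198 201 201 201 154  69  70  69  68
  66  67  66  65  63  62  63]
w5 0.09 [ 74  71  70 112 201 198 198 200 200 197 202 201 200 146  68  68  67  67
  63  66  62  63  62  59  60]
w5 0.085 [ 70  74  71 103 200 198 198 201 201 197 202 201 201 164  65  64  63  61
  60  63  60  61  59  59  58]
w5 0.08 [ 71  69  70  86 203 199 199 204 166 191 215 197 202 150  63  65  63  61
  61  59  61  60  60  59  58]
w5 0.075 [ 66  67  64  85  70  63  63  58  58 114 132  78  54  62  57  63  63  60
  58  56  59  59  57  55  53]
w5 0.07 [67 64 66 80 47 55 57 58 58 59 55 58 53 53 55 61 58 57 58 58 56 56 55 56
 54]
w5 0.06 [62 61 50 60 47 52 54 53 52 53 55 50 54 50 50 57 58 54 55 58 55 55 54 51
 50]
w5 0.05 [59 61 48 48 45 46 48 50 51 48 48 47 46 50 48 53 54 52 50 51 51 52 50 50
 50]
to 0.1 [130  89  81 106 159 193 202 204 205 205 205 205 203 197 157  94  79  76
  79  78  77  75  74  72  71]
to 0.095 [130  88  83 107 162 195 203 204 204 204 204 204 205 197 159  98  77  77
  76  76  77  75  75  75  74]
to 0.09 [133  90  80 104 161 194 203 205 205 205 204 205 205 196 158 102  78  76
  76  73  74  76  75  74  74]
to 0.085 [ 97  80  77  94 158 195 203 203 202 202 203 203 204 195 156 100  76  76
  76  74  75  74  74  74  74]
to 0.08 [ 77  77  76  95 160 193 201 199 190 187 190 195 200 191 154 101  74  74
  75  76  75  74  73  73  73]
to 0.075 [ 75  78  76  82 124 145 149 146 133 121 123 134 145 139 114  84  75  71
  73  74  72  72  72  69  70]
to 0.07 [75 76 74 77 78 74 74 73 71 70 67 68 70 70 70 70 73 71 72 73 74 70 70 72
 72]
to 0.06 [74 73 70 62 59 63 66 67 67 65 65 65 64 62 63 66 70 72 69 70 68 70 70 70
 70]
to 0.05 [73 74 69 64 56 57 62 61 62 61 60 59 59 61 64 65 67 69 66 70 71 69 69 70
 71]
```

By the housing position (0.610 to 0.639), the joint started at about 0.015 and is now at about 0.090. So it is on the ball, not home yet. I'll keep pushing in small steps and ease the downward load.

>>> servo_tool:
  steps:
    - {"dx": 0.0, "dy": 0, "dz": 0.01, "wx": 0, "wy": 0, "wz": 0}
    - {"dx": 0.005, "dy": 0, "dz": 0.01, "wx": 0, "wy": 0, "wz": 0}
    - {"dx": 0.01, "dy": 0, "dz": 0.01, "wx": 0, "wy": 0, "wz": 0}
    - {"dx": 0.015, "dy": 0, "dz": 0.01, "wx": 0, "wy": 0, "wz": 0}
    - {"dx": 0.02, "dy": 0, "dz": 0.01, "wx": 0, "wy": 0, "wz": 0}

```text
time_s: 22.4
eef_pos: [0.5164, 0.1694, 0.0417]
eef_rot: [-0.003, 0.702, 0.713, -0.004]
wrist_force: [-15.9, -0.6, 9.1]
opening: -0.002
grasp_force: 7.9
```

Resistance is now stiff at 16 N, so it may already be against the stop. I'll back off and measure from above.

>>> servo_tool:
  steps:
    - {"dx": -0.05, "dy": 0, "dz": 0, "wx": 0, "wy": 0, "wz": 0}
    - {"dx": -0.1, "dy": 0, "dz": 0, "wx": 0, "wy": 0, "wz": 0}
    - {"dx": -0.2, "dy": 0, "dz": 0, "wx": 0, "wy": 0, "wz": 0}
    - {"dx": -0.25, "dy": 0, "dz": 0.15, "wx": 0, "wy": 0, "wz": 0}
    - {"dx": -0.25, "dy": 0, "dz": 0.3, "wx": 0, "wy": 0, "wz": 0}

```text
time_s: 22.82
eef_pos: [0.4932, 0.1692, 0.072]
eef_rot: [-0.001, 0.702, 0.712, -0.001]
wrist_force: [0.7, 1.3, 0.1]
opening: -0.004
grasp_force: 0.0
```

>>> servo_tool:
  steps:
    - {"dx": 0, "dy": -0.15, "dz": 0.2, "wx": 0, "wy": 0, "wz": 0}
    - {"dx": 0, "dy": -0.35, "dz": 0.4, "wx": 0, "wy": 0, "wz": 0}
    - {"dx": 0, "dy": -0.55, "dz": 0.6, "wx": 0, "wy": 0, "wz": 0}
    - {"dx": 0, "dy": -0.7, "dz": 0.8, "wx": 0, "wy": 0, "wz": 0}
    - {"dx": 0, "dy": -0.8, "dz": 1, "wx": 0, "wy": 0, "wz": 0}

```text
time_s: 23.23
eef_pos: [0.4954, 0.088, 0.1739]
eef_rot: [0.001, 0.702, 0.712, 0.0]
wrist_force: [0.9, -0.3, -1.0]
opening: -0.001
grasp_force: 0.0
```

>>> servo_tool:
  steps:
    - {"dx": 0.2, "dy": 0, "dz": 0.2, "wx": 0, "wy": 0, "wz": 0}
    - {"dx": 0.4, "dy": 0, "dz": 0.4, "wx": 0, "wy": 0, "wz": 0}
    - {"dx": 0.6, "dy": 0, "dz": 0.6, "wx": 0, "wy": 0, "wz": 0}
    - {"dx": 0.8, "dy": 0, "dz": 0.6, "wx": 0, "wy": 0, "wz": 0}
    - {"dx": 0.8, "dy": 0, "dz": 0.6, "wx": 0, "wy": 0, "wz": 0}

```text
time_s: 23.65
eef_pos: [0.5792, 0.0888, 0.2348]
eef_rot: [0.002, 0.702, 0.712, 0.002]
wrist_force: [-0.8, -0.5, -0.8]
opening: 0.003
grasp_force: 0.0
```

```bash
python3 rel.py wrist scene top; python3 - <<'E'
from st import *
for n in("wrist","top"):
  w=vision.camera(n);pickle.dump(w,open(n+"6.pkl","wb"));G=cv2.cvtColor(w["frame"],cv2.COLOR_RGB2GRAY).astype(np.float32)
  for y in(.095,.085,.08,.075):
    xs=np.arange(.597,.672,.003);p=proj(w,np.c_[xs,np.full_like(xs,y),np.full_like(xs,.022)]).astype(np.float32)
    print(n,y,cv2.remap(G,p[:,:1],p[:,1:],1)[:,0].astype(int))
o=ctrl.get_obs();print(o["eef_pos"])
E
```

```text
wrist yel (282, 48, 51, 77) [0.622  0.1716] [38.3515 58.6373] 0.8 [0.6027 0.142 ] [0.6414 0.2009]
wrist blue (280, 136, 48, 44) [0.6241 0.1132] [41.1949 38.1253] 0.8 [0.6036 0.094 ] [0.6448 0.1325]
wrist brass (277, 0, 64, 49) [0.6203 0.2175] [47.1389 33.2813] 1.4 [0.5971 0.2004] [0.6435 0.2348]
wrist red (203, 59, 12, 59) [0.5347 0.1689] [ 9.324  56.2516] 1.0 [0.5297 0.1407] [0.5397 0.197 ]
scene yel (322, 191, 28, 16) [0.6277 0.1716] [37.257  60.4308] 0.0 [0.6091 0.1413] [0.6463 0.2018]
scene blue (298, 192, 18, 31) [0.6484 0.1077] [34.2418 77.0519] 82.2 [0.6117 0.086 ] [0.6843 0.1262]
scene brass (346, 190, 25, 34) [0.6475 0.2211] [45.3467 91.1386] 72.1 [0.6065 0.1882] [0.6868 0.2479]
scene red (314, 177, 22, 9) [0.5449 0.1666] [22.6737 53.3309] 0.1 [0.5336 0.14  ] [0.5563 0.1933]
top brass (161, 160, 6, 14) [0.6215 0.2399] [14.914  39.1011] 89.9 [0.602  0.2324] [0.6411 0.2474]
top red (186, 196, 11, 4) [0.5334 0.1669] [30.8366  9.2393] 88.7 [0.5288 0.1514] [0.5384 0.1823]
wrist 0.095 [146 146 147 138  84  84  85  84 120 135 133 133 133 131 130 131 134 134
 132 131 130 131 131 132
[... 155 characters left out ...]
0  57  93  80  81 117 133 131 133 131 131 133 131 130 128
 128 129 130 129 129 128 129 129]
wrist 0.075 [ 60  58  58  56  57  71  67  82 115 129 131 130 131 130 131 130 130 128
 129 127 127 128 128 128 127 128]
top 0.095 [ 72  78  80  82  86  92  95  99 103 104 106 109 112 113 113 115 118 121
 120 125 125 129 130 131 133 134]
top 0.085 [129 126 123 124 124 121 122 123 120 120 121 119 119 118 119 118 116 116
 119 121 120 116 110 107 107 107]
top 0.08 [130 129 129 128 129 129 129 129 129 129 130 129 128 129 129 129 129 130
 131 133 131 129 128 126 123 123]
top 0.075 [130 129 131 129 129 129 128 129 128 127 127 127 128 128 129 128 128 128
 129 128 127 128 129 127 127 127]
[0.5743 0.0895 0.2319]
```

On release the carriage may have sprung back slightly: travel so far is about 74 mm. I'll pin down the station origin using the track ends.

```bash
python3 - <<'E'
from st import *
def prof(f,y0,z,x0,x1,thr=25):
  w=pickle.load(open(f,"rb"));G=cv2.GaussianBlur(cv2.cvtColor(w["frame"],cv2.COLOR_RGB2GRAY),(3,3),0).astype(np.float32)
  xs=np.arange(x0,x1,.001);ys=y0+.0153*(xs-.55);p=proj(w,np.c_[xs,ys,np.full_like(xs,z)]).astype(np.float32)
  v=cv2.remap(G,p[:,:1],p[:,1:],1)[:,0]
  d=v[3:]-v[:-3];out=[];i=0
  while i<len(d):
    if abs(d[i])>thr:
      j=i
      while j<len(d) and abs(d[j])>thr and np.sign(d[j])==np.sign(d[i]): j+=1
      k=i+np.argmax(abs(d[i:j]));out.append((round(xs[k+1]*1e3),int(d[k])));i=j
    else:i+=1
  print(f,y0,z,out)
for f in("top.pkl","w5.pkl","wrist6.pkl","scene.pkl"):
  for y in(.125,.13,.135,.205,.21,.215): prof(f,y,.02,.40,.86,18)
E
```

```text
top.pkl 0.125 0.02 [(429, 34), (460, 19), (532, -41), (583, 26), (787, 20), (804, -21)]
top.pkl 0.13 0.02 [(426, 33), (460, 22), (532, -26), (580, 25), (596, -18), (787, 20), (804, -24)]
top.pkl 0.135 0.02 [(426, 37), (461, 21), (536, -18), (580, 23), (787, 19), (804, -22)]
top.pkl 0.205 0.02 [(427, 35), (465, 18), (518, -22), (776, -29)]
top.pkl 0.21 0.02 [(426, 36), (518, -22), (566, 18), (776, -33)]
top.pkl 0.215 0.02 [(427, 37), (443, 20), (521, -21), (569, 29), (733, -23), (776, -28)]
w5.pkl 0.125 0.02 [(432, 81), (441, 42), (445, -58), (458, 57), (530, -90), (579, 28), (598, -52), (730, -43), (784, 40), (801, -70), (817, -49)]
w5.pkl 0.13 0.02 [(429, 90), (442, 35), (445, -55), (461, 55), (525, -55), (528, 55), (571, -62), (574, 57), (598, -38), (712, -31), (718, -21), (782, 40), (800, -70), (817, -49)]
w5.pkl 0.135 0.02 [(429, 89), (441, 31), (446, -57), (461, 58), (525, -51), (528, 52), (571, -64), (574, 63), (597, -39), (734, -64), (783, 44), (800, -76), (815, -43)]
w5.pkl 0.205 0.02 [(428, 100), (440, 26), (444, -78), (457, 65), (515, -59), (524, -37), (527, 37), (566, 59),
[... 1112 characters left out ...]
4), (513, -42), (516, 45), (594, -55), (605, -34), (649, 57), (730, -86), (734, 35), (800, -74)]
scene.pkl 0.125 0.02 [(439, 35), (455, 20), (465, -28), (566, 47), (597, -30), (792, 24), (813, -33)]
scene.pkl 0.13 0.02 [(433, 34), (448, -20), (465, -18), (563, 24), (597, -26), (792, 25), (813, -34)]
scene.pkl 0.135 0.02 [(433, 35), (448, -22), (597, -24), (742, -33), (792, 25), (812, -34)]
scene.pkl 0.205 0.02 [(449, 21), (514, -29), (563, 27), (597, -24), (697, -34), (787, 44), (811, -35)]
scene.pkl 0.21 0.02 [(439, 42), (516, -28), (563, 27), (596, -26), (697, -34), (787, 41), (812, -36)]
scene.pkl 0.215 0.02 [(439, 49), (516, -35), (565, 39), (597, -33), (724, -25), (787, 29), (811, -23)]
```

The track ends give an origin of about 0.536, so the joint is at about 0.0885: on the ball ramp, with roughly 11 mm to go. The stalled push also carried about 9 N downward on the tab. I'll push again with the tool rising slightly to remove that load.

>>> servo_tool:
  steps:
    - {"dx": -0.2, "dy": 0, "dz": 0, "wx": 0, "wy": 0, "wz": 0}
    - {"dx": -0.4, "dy": 0, "dz": 0, "wx": 0, "wy": 0, "wz": 0}
    - {"dx": -0.6, "dy": 0.1, "dz": 0, "wx": 0, "wy": 0, "wz": 0}
    - {"dx": -0.8, "dy": 0.3, "dz": 0, "wx": 0, "wy": 0, "wz": 0}
    - {"dx": -0.8, "dy": 0.5, "dz": -0.1, "wx": 0, "wy": 0, "wz": 0}

```text
time_s: 24.32
eef_pos: [0.493, 0.1398, 0.2239]
eef_rot: [0.0, 0.702, 0.712, 0.0]
wrist_force: [0.7, 0.4, -0.2]
opening: -0.001
grasp_force: 0.0
```

>>> servo_tool:
  steps:
    - {"dx": 0, "dy": 0.15, "dz": -0.2, "wx": 0, "wy": 0, "wz": 0}
    - {"dx": 0, "dy": 0.3, "dz": -0.4, "wx": 0, "wy": 0, "wz": 0}
    - {"dx": 0, "dy": 0.3, "dz": -0.6, "wx": 0, "wy": 0, "wz": 0}
    - {"dx": 0, "dy": 0.3, "dz": -0.8, "wx": 0, "wy": 0, "wz": 0}
    - {"dx": 0, "dy": 0.3, "dz": -1, "wx": 0, "wy": 0, "wz": 0}

```text
time_s: 24.73
eef_pos: [0.4945, 0.1698, 0.1217]
eef_rot: [-0.0, 0.701, 0.713, -0.0]
wrist_force: [0.5, -0.1, -0.2]
opening: -0.001
grasp_force: 0.0
```

>>> servo_tool:
  steps:
    - {"dx": 0, "dy": 0, "dz": -0.2, "wx": 0, "wy": 0, "wz": 0}
    - {"dx": 0, "dy": 0, "dz": -0.4, "wx": 0, "wy": 0, "wz": 0}
    - {"dx": 0, "dy": 0, "dz": -0.6, "wx": 0, "wy": 0, "wz": 0}
    - {"dx": 0, "dy": 0, "dz": -0.83, "wx": 0, "wy": 0, "wz": 0}
    - {"dx": 0, "dy": 0, "dz": -0.83, "wx": 0, "wy": 0, "wz": 0}

```text
time_s: 25.15
eef_pos: [0.4912, 0.1689, 0.0356]
eef_rot: [-0.003, 0.702, 0.712, -0.003]
wrist_force: [-2.3, -0.5, -0.7]
opening: 0.003
grasp_force: 0.0
```

>>> servo_tool:
  steps:
    - {"dx": 0.06, "dy": 0, "dz": 0, "wx": 0, "wy": 0, "wz": 0}
    - {"dx": 0.12, "dy": 0, "dz": 0, "wx": 0, "wy": 0, "wz": 0}
    - {"dx": 0.16, "dy": 0, "dz": 0, "wx": 0, "wy": 0, "wz": 0}
    - {"dx": 0.18, "dy": 0, "dz": 0, "wx": 0, "wy": 0, "wz": 0}
    - {"dx": 0.2, "dy": 0, "dz": 0.01, "wx": 0, "wy": 0, "wz": 0}

```text
time_s: 25.57
eef_pos: [0.5156, 0.1695, 0.0415]
eef_rot: [-0.0, 0.702, 0.712, -0.0]
wrist_force: [-5.4, 0.9, 0.4]
opening: 0.004
grasp_force: 3.0
```

>>> servo_tool:
  steps:
    - {"dx": 0.01, "dy": 0, "dz": 0.01, "wx": 0, "wy": 0, "wz": 0}
    - {"dx": 0.02, "dy": 0, "dz": 0.02, "wx": 0, "wy": 0, "wz": 0}
    - {"dx": 0.03, "dy": 0, "dz": 0.03, "wx": 0, "wy": 0, "wz": 0}
    - {"dx": 0.04, "dy": 0, "dz": 0.04, "wx": 0, "wy": 0, "wz": 0}
    - {"dx": 0.05, "dy": 0, "dz": 0.05, "wx": 0, "wy": 0, "wz": 0}

```text
time_s: 25.98
eef_pos: [0.5159, 0.1693, 0.0434]
eef_rot: [-0.003, 0.702, 0.713, -0.004]
wrist_force: [-10.1, 1.0, -8.2]
opening: 0.003
grasp_force: 5.1
```

>>> servo_tool:
  steps:
    - {"dx": 0.01, "dy": 0, "dz": -0.01, "wx": 0, "wy": 0, "wz": 0}
    - {"dx": 0.02, "dy": 0, "dz": -0.015, "wx": 0, "wy": 0, "wz": 0}
    - {"dx": 0.03, "dy": 0, "dz": -0.015, "wx": 0, "wy": 0, "wz": 0}
    - {"dx": 0.03, "dy": 0, "dz": -0.015, "wx": 0, "wy": 0, "wz": 0}
    - {"dx": 0.03, "dy": 0, "dz": -0.015, "wx": 0, "wy": 0, "wz": 0}

```text
time_s: 26.4
eef_pos: [0.5173, 0.1693, 0.0431]
eef_rot: [-0.004, 0.701, 0.713, -0.005]
wrist_force: [-20.8, -2.4, 12.9]
opening: 0.002
grasp_force: 11.0
```

```bash
python3 rel.py scene wrist; python3 - <<'E'
from st import *
w=vision.camera("scene");a=pickle.load(open("scene.pkl","rb"))
# knob/ball: bright or dark spots beside the deck's -y side: print edges of bright pixels along y .06-.09 at z=.02
o=ctrl.get_obs();print(o["eef_pos"],o["wrist_force"],o["torque"],o["q"])
E
```

```text
scene yel (322, 192, 28, 16) [0.6302 0.1714] [60.12   37.1549] 90.0 [0.6116 0.1413] [0.6488 0.2015]
scene blue (298, 193, 18, 31) [0.6507 0.1075] [34.2647 77.2399] 82.0 [0.6142 0.0859] [0.6866 0.1264]
scene brass (346, 191, 25, 33) [0.6494 0.2209] [45.2807 91.2615] 72.1 [0.609  0.1879] [0.6868 0.2479]
scene red (313, 178, 23, 9) [0.5478 0.1651] [22.5966 55.1393] 0.1 [0.5365 0.1376] [0.5591 0.1927]
wrist blue (389, 294, 58, 56) [0.56   0.1935] [ 7.1158 25.105 ] 39.3 [0.5525 0.1858] [0.5704 0.2038]
wrist brass (425, 291, 6, 10) [0.5613 0.2034] [2.7583 1.1037] 86.8 [0.5607 0.202 ] [0.5618 0.2047]
wrist brass (416, 267, 24, 25) [0.5601 0.2085] [5.673  6.7332] 13.2 [0.5579 0.2047] [0.5636 0.2116]
wrist brass (443, 266, 6, 11) [0.5642 0.2106] [1.1188 3.2241] 21.1 [0.5632 0.2091] [0.5649 0.212 ]
wrist brass (480, 264, 23, 28) [0.5757 0.2088] [5.537  7.1557] 50.4 [0.5736 0.2048] [0.5791 0.2126]
wrist brass (447, 231, 12, 12) [0.5634 0.2198] [1.5666 4.1448] 49.9 [0.5619 0.2184] [0.5651 0.2213]
wrist brass (420, 103, 92, 112) [0.5625 0.237 ] [19.3266 29.1638] 16.5 [0.552  0.2257] [0.5759 0.2497]
wrist red (281, 201, 25, 86) [0.5361 0.1799] [10.8156 45.8856] 0.9 [0.5306 0.157 ] [0.5417 0.2028]
[0.5173 0.1693 0.0431] [-21.4089  -2.0863  12.0481] [-0.2298  3.234  -0.0654] [0.0982 0.3698 1.7982 0.     0.9871 0.0821]
```

It advanced 1.4 mm, so the resistance does yield. Continuing in small steps.

>>> servo_tool:
  steps:
    - {"dx": 0.01, "dy": 0, "dz": 0.005, "wx": 0, "wy": 0, "wz": 0}
    - {"dx": 0.02, "dy": 0, "dz": 0.01, "wx": 0, "wy": 0, "wz": 0}
    - {"dx": 0.02, "dy": 0, "dz": 0.02, "wx": 0, "wy": 0, "wz": 0}
    - {"dx": 0.02, "dy": 0, "dz": 0.025, "wx": 0, "wy": 0, "wz": 0}
    - {"dx": 0.02, "dy": 0, "dz": 0.03, "wx": 0, "wy": 0, "wz": 0}

```text
time_s: 26.97
eef_pos: [0.5172, 0.1693, 0.0435]
eef_rot: [-0.006, 0.701, 0.713, -0.007]
wrist_force: [-16.7, -0.5, -6.7]
opening: -0.002
grasp_force: 8.3
```

>>> servo_tool:
  steps:
    - {"dx": 0, "dy": 0, "dz": -0.004, "wx": 0, "wy": 0, "wz": 0}
    - {"dx": 0, "dy": 0, "dz": -0.008, "wx": 0, "wy": 0, "wz": 0}
    - {"dx": 0, "dy": 0, "dz": -0.01, "wx": 0, "wy": 0, "wz": 0}
    - {"dx": 0, "dy": 0, "dz": -0.01, "wx": 0, "wy": 0, "wz": 0}
    - {"dx": 0, "dy": 0, "dz": -0.01, "wx": 0, "wy": 0, "wz": 0}

```text
time_s: 27.38
eef_pos: [0.5173, 0.1693, 0.0433]
eef_rot: [-0.006, 0.701, 0.713, -0.007]
wrist_force: [-21.7, -0.4, 4.7]
opening: 0.003
grasp_force: 10.8
```

>>> servo_tool:
  steps:
    - {"dx": 0.01, "dy": 0, "dz": 0.004, "wx": 0, "wy": 0, "wz": 0}
    - {"dx": 0.02, "dy": 0, "dz": 0.007, "wx": 0, "wy": 0, "wz": 0}
    - {"dx": 0.03, "dy": 0, "dz": 0.01, "wx": 0, "wy": 0, "wz": 0}
    - {"dx": 0.03, "dy": 0, "dz": 0.01, "wx": 0, "wy": 0, "wz": 0}
    - {"dx": 0.03, "dy": 0, "dz": 0.01, "wx": 0, "wy": 0, "wz": 0}

```text
time_s: 27.8
eef_pos: [0.5194, 0.1693, 0.0435]
eef_rot: [-0.006, 0.701, 0.713, -0.007]
wrist_force: [-17.5, -0.1, -3.1]
opening: -0.001
grasp_force: 8.5
```

```bash
python3 - <<'E'
from st import *
# finger outline: what does TCP->finger front measure? compare tab near face to TCP using wrist view
w=cam("wrist");meas(w,[("red",(0,120,60),(8,255,255),.06)])
print(proj(w,[[.517,.169,.043],[.53,.14,.06],[.53,.2,.06]]))
G=cv2.cvtColor(w["frame"],cv2.COLOR_RGB2GRAY).astype(np.float32)
for y in(.195,.145):   # deck profile either side of finger for near deck edge and tab
  xs=np.arange(.49,.62,.003);p=proj(w,np.c_[xs,np.full_like(xs,y),np.full_like(xs,.06)]).astype(np.float32)
  print(y,cv2.remap(G,p[:,:1],p[:,1:],1)[:,0].astype(int))
t=cam("scene");G0=pickle.load(open("scene.pkl","rb"))["frame"]
# housing region, scene, rows of grey values (downsampled) around the ball
q=proj(t,[[.6245,.075,.022]])[0].astype(int);print(q)
print(cv2.cvtColor(t["frame"],cv2.COLOR_RGB2GRAY)[q[1]-14:q[1]+14:1,q[0]-14:q[0]+22:2])
E
```

```text
red bbox (281, 199, 25, 87) [0.5383 0.1806] [10.8351 46.3578] 0.8 [0.5329 0.1575] [0.5439 0.2038]
[[248.3355 246.6144]
 [271.4296 312.1917]
 [276.4452 206.2493]]
0.195 [197 196 196 196 196 195 195 195 194 194 133 202 159 138  81 105 106 108
 151 199 200 201 203 202 201 200 202 201 139 138 137 136 135 140 112  96
  87  72  85 102 104 105 105 109]
0.145 [ 55  54  47  50  48  49  48  45  48  48  36  38  47  48  46  45  44  53
  53  56  54  57  58  60  61  63  61  61  60  60  57 130 130 130  75  65
  65  66  65 100 104  72  73  61]
[287 217]
[[ 60  60  61  62  63  58  52  53  69 187 226 226 185  86 117 135 136 137]
 [ 59  61  61  62  63  61  54  53  65 147 178 177 137  84 115 135 137 137]
 [ 59  61  61  62  62  62  54  54  63 127 150 148 111  83 112 135 137 137]
 [ 57  59  60  61  60  59  54  54  63 124 149 145 100  83 109 135 136 136]
 [ 50  55  59  57  53  55  53  54  61 121 148 142  93  82 106 133 135 135]
 [ 48  50  52  55  50  51  53  54  60 120 149 138  91  82 102 124 127 127]
 [ 48  48  50  52  52  52  53  53  60 120 149 135  87  82  93 105 106 106]
 [ 48  49  50  50  51  51  53  
[... 844 characters left out ...]
 87  93  94  95  95  97]
 [ 49  47  52  50  49  49  51  99 132 135 149 131  89  93  94  95  96  97]
 [ 47  48  53  53  54  51  52  93 133 137 149 133  90  92  94  95  96  95]
 [ 48  48  53  54  55  55  55  92 134 138 151 136  92  93  94  94  95  96]
 [ 48  48  52  53  54  55  55  96 135 138 169 162 102  98 100 102 102 105]
 [ 48  48  48  50  50  51  54 104 136 141 204 212 151 144 148 151 156 162]
 [ 49  48  47  49  50  52  62 118 136 139 212 233 219 215 218 221 225 229]
 [ 53  51  50  54  57  63  79 131 124 127 211 236 235 234 234 235 237 237]
 [ 58  57  57  63  70  79  87 100  91  96 208 237 236 237 237 237 237 237]
 [ 59  60  61  63  66  70  70  65  63  76 206 237 236 237 237 237 237 237]]
```

It moved another 2 mm while the force fell, so it is climbing the ball. The commanded pose already matches about fully home, so I'll add a little more.

>>> servo_tool:
  steps:
    - {"dx": 0.005, "dy": 0, "dz": 0.003, "wx": 0, "wy": 0, "wz": 0}
    - {"dx": 0.01, "dy": 0, "dz": 0.005, "wx": 0, "wy": 0, "wz": 0}
    - {"dx": 0.015, "dy": 0, "dz": 0.005, "wx": 0, "wy": 0, "wz": 0}
    - {"dx": 0.02, "dy": 0, "dz": 0.005, "wx": 0, "wy": 0, "wz": 0}
    - {"dx": 0.02, "dy": 0, "dz": 0.005, "wx": 0, "wy": 0, "wz": 0}

```text
time_s: 28.32
eef_pos: [0.5283, 0.1694, 0.0466]
eef_rot: [-0.002, 0.702, 0.712, -0.002]
wrist_force: [-6.4, 0.9, -4.3]
opening: -0.001
grasp_force: 3.2
```

It snapped forward: TCP 0.528, with 6 N of contact remaining. I'll retreat and verify from above.

>>> servo_tool:
  steps:
    - {"dx": 0.01, "dy": 0, "dz": 0, "wx": 0, "wy": 0, "wz": 0}
    - {"dx": 0.02, "dy": 0, "dz": 0, "wx": 0, "wy": 0, "wz": 0}
    - {"dx": 0.02, "dy": 0, "dz": 0, "wx": 0, "wy": 0, "wz": 0}
    - {"dx": 0.02, "dy": 0, "dz": 0, "wx": 0, "wy": 0, "wz": 0}
    - {"dx": 0.02, "dy": 0, "dz": 0, "wx": 0, "wy": 0, "wz": 0}

```text
time_s: 28.73
eef_pos: [0.5284, 0.1694, 0.0464]
eef_rot: [-0.003, 0.702, 0.713, -0.003]
wrist_force: [-13.2, -0.7, 2.0]
opening: -0.001
grasp_force: 6.7
```

>>> servo_tool:
  steps:
    - {"dx": -0.08, "dy": 0, "dz": 0, "wx": 0, "wy": 0, "wz": 0}
    - {"dx": -0.16, "dy": 0, "dz": 0, "wx": 0, "wy": 0, "wz": 0}
    - {"dx": -0.25, "dy": 0, "dz": 0, "wx": 0, "wy": 0, "wz": 0}
    - {"dx": -0.3, "dy": 0, "dz": 0.15, "wx": 0, "wy": 0, "wz": 0}
    - {"dx": -0.3, "dy": 0, "dz": 0.3, "wx": 0, "wy": 0, "wz": 0}

```text
time_s: 29.15
eef_pos: [0.5009, 0.1694, 0.0776]
eef_rot: [-0.0, 0.702, 0.712, -0.001]
wrist_force: [-0.3, -0.5, -0.1]
opening: -0.003
grasp_force: 0.0
```

>>> servo_tool:
  steps:
    - {"dx": 0, "dy": -0.15, "dz": 0.2, "wx": 0, "wy": 0, "wz": 0}
    - {"dx": 0, "dy": -0.35, "dz": 0.4, "wx": 0, "wy": 0, "wz": 0}
    - {"dx": 0, "dy": -0.55, "dz": 0.6, "wx": 0, "wy": 0, "wz": 0}
    - {"dx": 0, "dy": -0.7, "dz": 0.8, "wx": 0, "wy": 0, "wz": 0}
    - {"dx": 0, "dy": -0.8, "dz": 1, "wx": 0, "wy": 0, "wz": 0}

```text
time_s: 29.57
eef_pos: [0.5029, 0.088, 0.1795]
eef_rot: [0.001, 0.702, 0.712, 0.001]
wrist_force: [0.6, -0.3, 0.1]
opening: 0.001
grasp_force: 0.0
```

>>> servo_tool:
  steps:
    - {"dx": 0.2, "dy": 0, "dz": 0.2, "wx": 0, "wy": 0, "wz": 0}
    - {"dx": 0.4, "dy": 0, "dz": 0.4, "wx": 0, "wy": 0, "wz": 0}
    - {"dx": 0.6, "dy": 0, "dz": 0.6, "wx": 0, "wy": 0, "wz": 0}
    - {"dx": 0.8, "dy": 0, "dz": 0.6, "wx": 0, "wy": 0, "wz": 0}
    - {"dx": 0.9, "dy": 0, "dz": 0.6, "wx": 0, "wy": 0, "wz": 0}

```text
time_s: 29.98
eef_pos: [0.5959, 0.0891, 0.2408]
eef_rot: [0.003, 0.702, 0.712, 0.002]
wrist_force: [-0.9, -0.3, 0.0]
opening: -0.002
grasp_force: 0.0
```

>>> servo_tool:
  steps:
    - {"dx": 0.2, "dy": 0, "dz": 0, "wx": 0, "wy": 0, "wz": 0}
    - {"dx": 0.4, "dy": 0, "dz": 0, "wx": 0, "wy": 0, "wz": 0}
    - {"dx": 0.4, "dy": 0, "dz": 0, "wx": 0, "wy": 0, "wz": 0}
    - {"dx": 0.4, "dy": 0, "dz": 0, "wx": 0, "wy": 0, "wz": 0}
    - {"dx": 0.4, "dy": 0, "dz": 0, "wx": 0, "wy": 0, "wz": 0}

```text
time_s: 30.4
eef_pos: [0.6321, 0.0895, 0.2379]
eef_rot: [0.0, 0.702, 0.712, -0.0]
wrist_force: [0.1, 0.0, 0.2]
opening: 0.001
grasp_force: 0.0
```

```bash
python3 rel.py wrist scene; python3 - <<'E'
from st import *
w=vision.camera("wrist");pickle.dump(w,open("w7.pkl","wb"));g=w["frame"].astype(float)
hsv=cv2.cvtColor(w["frame"],cv2.COLOR_RGB2HSV)
for nm,lo,hi in(("yel",(23,110,90),(35,255,255)),("blue",(95,70,60),(125,255,255)),("brass",(10,90,90),(22,255,255))):
  m=cv2.morphologyEx(cv2.inRange(hsv,np.array(lo),np.array(hi)),cv2.MORPH_OPEN,np.ones((3,3)))
  m[230:]=0
  k=max(cv2.findContours(m,0,1)[0],key=cv2.contourArea);x,y,ww,h=cv2.boundingRect(k)
  for f in(np.min,np.max):
    E=[(f(np.nonzero(m[v,x-2 if x>1 else 0:x+ww+2])[0])+max(x-2,0),v) for v in range(y+4,y+h-4)]
    P=onz(w,E,.125);q=np.polyfit(P[:,1],P[:,0],1);print(nm,x,y,ww,h,P[:,:2].mean(0)*1e3,-np.degrees(np.arctan(q[0])))
o=ctrl.get_obs();print(o["time_s"],o["eef_pos"])
E
```

```text
wrist yel (236, 48, 49, 76) [0.6365 0.1721] [38.6828 58.336 ] 0.9 [0.6174 0.1426] [0.6561 0.2014]
wrist blue (238, 138, 45, 41) [0.6385 0.1123] [39.2311 35.8092] 0.9 [0.6191 0.0942] [0.6583 0.1301]
wrist brass (236, 0, 53, 48) [0.6373 0.2185] [39.4135 32.9605] 1.0 [0.6174 0.2017] [0.6568 0.2353]
wrist red (166, 59, 13, 59) [0.5486 0.1692] [10.0898 56.9842] 1.2 [0.5432 0.1407] [0.5538 0.1976]
scene yel (322, 196, 29, 17) [0.6412 0.1714] [39.1007 60.1522] 0.0 [0.6217 0.1413] [0.6608 0.2015]
scene blue (301, 197, 16, 17) [0.6437 0.1104] [38.9351 33.116 ] 0.0 [0.6242 0.0939] [0.6632 0.127 ]
scene brass (347, 195, 25, 34) [0.6596 0.221 ] [46.8069 89.5137] 74.6 [0.6191 0.1889] [0.6983 0.2479]
scene red (314, 182, 23, 8) [0.5576 0.1668] [19.5833 55.4647] 0.1 [0.5478 0.1391] [0.5674 0.1945]
yel 236 48 49 76 [617.623  172.5682] 1.3162823417847684
yel 236 48 49 76 [655.3693 173.187 ] 0.8790749931132309
blue 239 136 44 43 [619.7915 113.2746] -0.17514089739364613
blue 239 136 44 43 [657.4014 113.8672] 2.938006614381354
brass 236 0 53 48 [618.5753 218.4732] 6.0119507308688185
brass 236 0 53 48 [654.7875 219.0941] -8.217220939335458
30.55 [0.632  0.0895 0.2381]
```

The carriage is home: it travelled about 88 mm to a hard stop, joint about 0.100. The cassette is in place, about 1 mm off in x and 1 mm in y, with yaw matching. The robot is clear of everything.

```bash
python3 -c "
from bench import workorder
print(workorder.hand_in())"
```

```text
the job is handed in; nothing more can be done
None
```

The yellow-lidded cassette stands midway between the standards, within about 1.5 mm and square to them, and the carriage has been pushed until it snapped home against the stop; the job is handed in, but no verdict came back.

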